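Load a glass blank on the bevel grinder

ROBOT

A 6-joint arm with a two-finger parallel gripper is mounted at the origin on the work surface. World frame = base frame: x ahead of the robot, y to its left, z up, the work surface at z = 0. Lengths are in m, angles in rad, forces in N, time in s.
With the tool pointing down it reaches from about 0.35 to 0.775 m from the base axis. Payload 5.5 kg.
Tool frame: the origin (TCP) lies between the finger pads; the fingertips stand env.nose_length ahead of it and the grasp point (between the pads) lies 8 mm behind it (env.nose_length is the distance from the TCP to the fingertips, in m); z points along the fingers, y is the direction in which the jaws open and shut (so a half turn about z gives the same grasp; the last joint's range is limited). The gripper opens to 85 mm and grips with 20 to 120 N. Pads are 22 mm wide; open, the fingers measure 114 mm over their backs; the gripper's body (76 mm by 85 mm) begins 54 mm behind the grasp point. The pads swing forward as they close: fully open they stand 13 mm farther back than shut.
Start: joints at [-1.386, 0.313, 0.046, 1.304, 0, 1.431], TCP at [0.183, -0.545, 0.242] pointing down, gripper open.
Joint ranges: [-2.76, 2.76], [-0.86, 1.69], [-1.03, 1.26], [-2.2, 2.34], [-1.47, 1.5], [-3.14, 3.14]. Speed limits (rad/s): [2.57, 2.57, 3.14, 3.14, 3.14, 3.14].

INTERFACE

Orientations are given as a unit quaternion [w, x, y, z].
In Python, from workcell import env gives the robot as it stands. The module is installed in compiled form; this text tells all that it offers.
- The arm moves only by the shell command python3 -m creep 'ROWS' [FORCE]. ROWS is a JSON object of lists of equal length, an entry for each row: "hand": the finger opening in mm, from 0 to 85.4; "delta_pos": the shift along the tool's x, y, z scaled (see below), a list of three; "turn": the turn about the tool's z scaled (see below). In form: {"hand": [hand, ...], "delta_pos": [[dx, dy, dz], ...], "turn": [turn, ...]}. A call has exactly 5 rows; each row shifts and turns the commanded pose from where the row before left it, along the tool's axes as they then stand; what a row does not reach is not made up. The controller multiplies each number of a shift by 0.8 m and each number of a turn by 5 degrees. A row lasts 1/12 s, in which the tool goes at most 41.7 mm and 7.16 degrees, less where a joint would pass 70% of its speed; a pose out of reach is approached as far as the arm can. A call with a number of a shift or a turn outside -1 to 1 is refused whole. A call with a gripper value outside its range is refused whole. The fingers move at their own pace and stop on an object; FORCE is the grip in N (left out, the last holds). Time passes only in rows, so rows that do not move let the fingers close, or fill a call up. It gives the time, the measured TCP pose, the force and the opening at its end, in the units of the state.
- env.get_state(): the state, without advancing time (a new reading comes with each control period).
- env.read_camera(name): name is "side" or "top" or "wrist"; returns a dict with "pixels" (400x640x3 uint8, red, green, blue), "depth" (400x640 float32, m along the optical axis (not along the pixel's ray), 0 where there is no reading), "fx", "fy", "cx", "cy" (pixels), "D" ([k1, k2, p1, p2, k3] as OpenCV has them; the pictures are not rectified), "origin" and "orientation" of the camera in the world. Camera axes: x right, y down, z forward; pixel columns grow to the right and rows downward; lengths in m; the calibration is good to about 2 mm. A picture is of the moment at which its call begins.
- env.hand_in(): hands the job in, once; it reports no verdict.
Trained networks look in the newest picture that a camera, given by its name, has taken for a name from the list of things; names that differ only in an ending like _2 or _b are one class to them, and where a whole thing is asked for, a point or a joint stands for the part that bears it (a point fixed in the world has none). Each returns a list of dicts, best first, with "score" (0 to 1); they miss things now and then, are a little off and sometimes report something else, mostly with a low value. They report only what shows in the picture. A call takes as long as a camera call. They do not tell look-alikes from the thing itself.
- env.find_in(camera, target): "location" ([row, column] in pixels, amid what is visible of it).
- env.pinpoint(camera, target): "location" ([row, column] in pixels: a listed point, or the origin of a listed thing).
The state is a dict: "clock": time; "joint_pos": joint angles; "qvel": joint speeds; "tau": joint torques, N m; "tcp_pos": TCP position; "orientation": TCP orientation; "wrist_force": force on the tool from outside, world axes, zero at the start; "ft_torque": the same for the moment, N m; "finger_gap": finger opening in m.
Only numpy, scipy, OpenCV 4.12 (cv2) and the standard library are available. Lean on these libraries where they do the work, as an engineer would, in place of code of your own. Each camera call takes 0.05 s, during which the arm holds its last target.

TASK

Load the bevel grinder: set the empty carrier plate on the three balls of its sloping deck, glass end uphill, and press until both sprung latches have snapped over its sides and pulled it fully home. Then lay the drilled blue glass blank over the carrier's two pins, gently and flat on the cork bed, and let go. Do not drop or slam the carrier, and leave the other things on the bench where they are.

Things in the scene. Friction and masses are not known exactly. Their poses are not given: they have to be found in the camera images.
- carrier: the carrier plate (loose, about 0.5 kg): aluminium, 140 (x) x 108 (y) x 10 mm, origin at the centre of its underside, z up, +x towards its glass end. Under it three pairs of steel dowels hang 8 mm down, each pair nesting over one ball of the deck; on each long side a round strike bar 12 mm thick (x -45 to +11 mm) stands out to y +-60 mm. It starts flat on its rest, empty.
- carrier_grip (a point): the middle of the carrier's black grip bar (22 mm wide in the carrier's y, 52 mm long in its x, 45 mm high), 22.5 mm above the plate's top face; at (-20, 0, 32.5) mm in the carrier frame
- carrier_bed (a point): centre of the top of the carrier's cork bed, at (45, 0, 16) mm in the carrier frame: here the loaded blank's origin comes. The bed is 46 x 46 mm and stands 6 mm above the plate. Two brass pins 8 mm in diameter stand through it 16 mm to either side (carrier y); they are straight to 12 mm above the bed, then taper to their tips 19 mm above it.
- carrier_rest: fixed low wooden rest on which the carrier starts, 150 x 118 mm with two bearers along x; their tops, where the carrier's underside lies, are 30 mm above its origin (centre of its underside)
- deck: fixed work deck of the bevel grinder: a dark steel plate 160 (x) x 160 (y) mm sloping at 30 degrees, origin at the centre of its top face, 100 mm above the bench; z is its normal, +x points uphill to the grinding wheel (its guard and motor lie beyond the uphill edge, clear of a loaded blank). Three 16 mm steel balls: centres at (-50, +26), (-50, -26), (+50, 0) mm, about 13 mm above the deck.
- deck_home (a point): point 24 mm above the deck's origin along its normal: the carrier is home when its origin is here and its x and z axes lie along the deck's. On the way down, along the normal, the strike bars meet the latch rollers 17 mm above home and pass them 7 mm above home, which takes about 8 N, its weight included; from there the springs pull it down with some 10 N. Let go higher up, it slides off downhill.
- deck_ball_up (a point): centre of the single uphill ball, at (50, 0, 13) mm in the deck frame
- latch_left (a joint): sprung latch arm at the deck's +y side, hinged on the deck at x -17, y +50 mm, with a brass roller 16 mm thick at y +64 mm, 37.5 mm above the deck (its highest point 46 mm): 0 rad free and leaning in, growing outward; about 0.12 when the strike bar passes, about 0.02 to 0.04 when it holds the carrier home
- latch_right (a joint): the same latch at the deck's -y side
- glass_blank: the workpiece (loose, about 75 g): cobalt blue opaque glass slab 64 (x) x 56 (y) x 8 mm, origin at the centre of its underside, z up; two through holes 11 mm in diameter at x 0, y +-16 mm. It may go on either way round. Loaded, its underside lies on the cork bed with its origin at (45, 0, 16) mm in the carrier frame. It breaks if it is pushed against the carrier with more than 40 N.
- glass_stand: fixed cork-topped wooden block 46 (x) x 40 (y) mm and 24 mm high on which the glass blank starts, so that the blank overhangs it on all sides; origin at the centre of its underside
- pliers: bystander: red-handled grozing pliers, 155 mm long, lying flat
- foil_roll: bystander: ring-shaped roll of copper foil, 80 mm across, 10 mm high, lying flat
- flux_jar: bystander: small white jar with a black lid, 52 mm across, 45 mm high, standing off the glass stand's -x end
- glass_cutter: bystander: brass pen-shaped glass cutter, 112 mm long, 11 mm thick, lying beyond the glass stand's +x end
- brush: bystander: small brush 150 mm long, lying beyond the carrier rest's +x end
- green_offcut: bystander: green glass offcut 85 x 45 x 5 mm
Not all that is in view belongs to the job. Of the things like the glass_blank, leave any that is green, grey or pink; of the rest the smaller one is meant.

How it is judged:
On the way, in this order (a step that is already met when the one before it is completed fails the run):
1. the carrier is home on the three balls, both latches over its strike bars (x of carrier in the frame of deck between -0.0025 and 0.0025 m and y of carrier in the frame of deck between -0.0025 and 0.0025 m and z of carrier in the frame of deck between 0.022 and 0.026 m and angle between the z axis of carrier and the z axis of deck, either way round below 0.03 rad and angle between the x axis of carrier and the x axis of deck, either way round below 0.04 rad), for 0.3 s.
2. the glass blank is over both pins, flat on the cork bed (z of glass_blank in the frame of carrier between 0.014 and 0.0185 m and x of glass_blank in the frame of carrier between 0.041 and 0.049 m and y of glass_blank in the frame of carrier between -0.004 and 0.004 m and angle between the z axis of glass_blank and the z axis of carrier, either way round below 0.06 rad), for 0.2 s.
At the end, for the whole second after the job is handed in: The carrier is home on the deck within 2.5 mm (2 mm in height) and 0.03 rad; the blank has both pins through its holes and lies flat on the cork bed, within 4 mm sideways, 2.5 mm in height and 0.06 rad; both are released and at rest, and the other things are where they were (all of step 1 and all of step 2 and linear speed of each of carrier, glass_blank below 0.02 m/s); the robot touches nothing.
It fails at once if the glass is pushed against the carrier with more than 40 N (contact force between glass_blank and carrier above 40 N).
It fails at once if the carrier is dropped or slammed onto the balls (faster than 0.8 m/s within 25 mm of home) (linear speed of carrier above 0.8 m/s and z of carrier in the frame of deck below 0.049 m and distance between carrier and deck below 0.06 m).
It fails at once if a bystander is moved by more than 30 mm (distance of any of pliers, foil_roll, flux_jar, glass_cutter, brush, green_offcut from where it was at the start of the episode above 0.03 m).
It also fails if it takes over 51 s, if anything falls off the work surface, if the arm or the gripper's body presses on something with over 40 N, if the wrist force passes 120 N, or if a joint passes its speed limit or range.

## Working session

There is one attempt and no reset: what is moved stays moved. The work goes in short steps, Python scripts to look and compute and a shell command to move; the robot and the scene stay as the last step left them, time stands still between calls to the robot, and variables do not carry over. Pictures are saved under pics/ and viewed, and the job is handed in when it is done.

```bash
ls; mkdir -p pics; cat > h.py <<'E'
import numpy as np, cv2
from scipy.spatial.transform import Rotation as R
from workcell import env
def cam(n,save=None):
    c=env.read_camera(n)
    if save: cv2.imwrite('pics/'+save+'.png',c['pixels'][:,:,::-1])
    return c
def RT(c):
    q=np.array(c['orientation']); return R.from_quat(q[[1,2,3,0]]).as_matrix(),np.array(c['origin'])
def ray(c,rc):
    K=np.array([[c['fx'],0,c['cx']],[0,c['fy'],c['cy']],[0,0,1.]])
    p=cv2.undistortPoints(np.array([[[rc[1],rc[0]]]],float),K,np.array(c['D']))[0,0]
    return np.array([p[0],p[1],1.])
def atz(c,rc,z):
    Rm,o=RT(c); d=Rm@ray(c,rc); return o+d*(z-o[2])/d[2]
def dep(c,rc):
    Rm,o=RT(c); r,k=int(round(rc[0])),int(round(rc[1]))
    w=c['depth'][max(r-1,0):r+2,max(k-1,0):k+2]; w=w[w>0]
    return o+Rm@ray(c,rc)*np.median(w) if w.size else None
def cloud(c,box=None):
    Rm,o=RT(c); h,w=c['depth'].shape
    K=np.array([[c['fx'],0,c['cx']],[0,c['fy'],c['cy']],[0,0,1.]])
    g=np.stack(np.meshgrid(np.arange(w),np.arange(h)),-1).reshape(-1,1,2).astype(float)
    p=cv2.undistortPoints(g,K,np.array(c['D']))[:,0]
    d=np.c_[p,np.ones(len(p))]*c['depth'].reshape(-1,1)
    P=d@Rm.T+o; P[c['depth'].ravel()==0]=np.nan
    return P.reshape(h,w,3)
def proj(c,P):
    Rm,o=RT(c); K=np.array([[c['fx'],0,c['cx']],[0,c['fy'],c['cy']],[0,0,1.]])
    q=cv2.projectPoints(np.atleast_2d((np.atleast_2d(P)-o)@Rm),np.zeros(3),np.zeros(3),K,np.array(c['D']))[0][:,0]
    return q[:,::-1]
def st():
    s=env.get_state(); q=np.array(s['orientation']); M=R.from_quat(q[[1,2,3,0]]).as_matrix()
    return s,np.array(s['tcp_pos']),M
E
python3 - <<'E'
from h import *
np.set_printoptions(precision=4,suppress=True)
s,p,M=st(); print(s); print(M, env.nose_length)
for n in ['side','top','wrist']:
    c=cam(n,n+'0'); print(n,RT(c),c['fx'],c['cx'],c['cy'],c['D'])
    if n=='wrist': continue
    for t in ['carrier','carrier_grip','carrier_bed','carrier_rest','deck','deck_home','deck_ball_up','latch_left','latch_right','glass_blank','glass_stand','pliers','foil_roll','flux_jar','glass_cutter','brush','green_offcut']:
        f=env.find_in(n,t) if t!='deck_home' else []; q=env.pinpoint(n,t)
        print(t,[(np.round(d['location']),round(d['score'],2)) for d in f[:3]],'|',[(np.round(d['location'],1),round(d['score'],2),dep(c,d['location'])) for d in q[:3]])
E
```

```text
pics
{'clock': 0.0, 'joint_pos': array([-1.3856,  0.314 ,  0.045 ,  1.3036, -0.    ,  1.4312]), 'qvel': array([-0.001 ,  0.0007,  0.0017,  0.0007,  0.0007,  0.0005]), 'tau': array([  0.001 , -48.0631,  29.8531,   0.0197,   0.0001,  -0.    ]), 'tcp_pos': array([ 0.1834, -0.5445,  0.2414]), 'orientation': array([-0.0009,  0.9868,  0.1617, -0.    ]), 'wrist_force': array([-0.3325,  0.4495, -1.6888]), 'ft_torque': array([ 0.0102, -0.0161,  0.059 ]), 'finger_gap': 0.08502344640943134}
[[ 0.9477  0.3191 -0.0004]
 [ 0.3191 -0.9477  0.0018]
 [ 0.0002 -0.0018 -1.    ]] 0.011
side (array([[-0.8974, -0.3102,  0.3138],
       [-0.4408,  0.5967, -0.6706],
       [ 0.0207, -0.7401, -0.6722]]), array([0.2427, 0.5541, 0.77  ])) 422.54202653488505 323.99476956665126 196.3980517896083 [-0.1145  0.      0.      0.      0.    ]
carrier [(array([217., 343.]), 0.82), (array([170., 358.]), 0.25)] | [(array([216.8, 342.6]), 0.83, array([ 0.5102, -0.1281,  0.0405]))]
carrier_grip [(array([164., 381.]), 0.59), (array([217., 343.]), 0.58), (array([173., 273.]), 0.25)] | [(array([207.7, 351.9]), 0.63, array([ 0
[... 232 characters left out ...]
.5]), 0.78, array([ 0.5084, -0.1062,  0.0383])), (array([216.4, 344.9]), 0.38, array([ 0.5052, -0.1305,  0.0421]))]
deck [(array([321., 235.]), 0.91)] | [(array([314.4, 239.9]), 0.96, array([0.552 , 0.2406, 0.0968]))]
deck_home [] | [(array([304.2, 239.6]), 0.92, array([0.5694, 0.2178, 0.0872]))]
deck_ball_up [(array([321., 237.]), 0.66), (array([216., 344.]), 0.46)] | [(array([319.3, 223.2]), 0.65, array([0.554 , 0.28  , 0.1356]))]Traceback (most recent call last):
  File "<stdin>", line 8, in <module>
ValueError: it knows: brush, carrier, carrier_bed, carrier_grip, carrier_rest, deck, deck_ball_up, deck_home, flux_jar, foil_roll, glass_blank, glass_cutter, glass_stand, green_offcut, pliers
```

```bash
python3 - <<'E'
from h import *
np.set_printoptions(precision=4,suppress=True)
for n in ['side','top','wrist']:
    c=cam(n,n+'1'); 
    if n!='side': print(n,RT(c),c['fx'],c['cx'],c['cy'],c['D'])
    if n=='wrist': continue
    for t in ['carrier','carrier_grip','carrier_bed','carrier_rest','deck','deck_home','deck_ball_up','glass_blank','glass_stand','pliers','foil_roll','flux_jar','glass_cutter','brush','green_offcut']:
        q=env.pinpoint(n,t)
        print(t,'|',[(np.round(d['location'],1),round(d['score'],2),dep(c,d['location'])) for d in q[:4]])
E
```

```text
carrier | []
carrier_grip | [(array([203.6, 352.7]), 0.88, array([ 0.4916, -0.14  ,  0.0829]))]
carrier_bed | [(array([214. , 325.6]), 0.67, array([ 0.5478, -0.1099,  0.049 ]))]
carrier_rest | [(array([225.8, 339. ]), 0.58, array([ 0.5053, -0.0963,  0.0406]))]
deck | [(array([315.1, 237.9]), 0.97, array([0.5529, 0.2449, 0.1   ])), (array([224.5, 341.6]), 0.33, array([ 0.5026, -0.1056,  0.0378]))]
deck_home | [(array([302.4, 243.1]), 0.79, array([0.5686, 0.2083, 0.0812]))]
deck_ball_up | [(array([318.2, 220.5]), 0.69, array([0.557 , 0.2825, 0.1404]))]
glass_blank | [(array([143.3, 387.1]), 0.85, array([ 0.5311, -0.5184,  0.0096])), (array([166. , 379.7]), 0.84, array([ 0.5034, -0.371 ,  0.0317])), (array([205.7, 409.5]), 0.81, array([ 0.3814, -0.2784,  0.0073])), (array([178.7, 448.8]), 0.75, array([ 0.3137, -0.4395,  0.0078]))]
glass_stand | [(array([173.9, 383.1]), 0.48, array([ 0.4873, -0.3598,  0.0169]))]
pliers | [(array([178.7, 268.6]), 0.59, array([ 0.7672, -0.198 ,  0.0106]))]
foil_roll | [(array([224.5, 230. ]), 0.92, array([ 0.7675, -0.0111, -0.0018])), (array([174.6, 356.6]
[... 1944 characters left out ...]
-0.4183,  0.046 ]))]
glass_cutter | [(array([202.3, 404. ]), 0.68, array([ 0.5624, -0.3439,  0.0104])), (array([202.7, 167.7]), 0.37, array([0.5532, 0.2531, 0.1072])), (array([125.6, 286.4]), 0.29, array([ 0.7753, -0.0267,  0.0003]))]
brush | [(array([184.8, 311.3]), 0.7, array([ 0.6081, -0.0963,  0.0214]))]
green_offcut | [(array([116.6, 247.2]), 0.95, array([0.7997, 0.0813, 0.0051])), (array([203.7, 323.6]), 0.44, array([ 0.5556, -0.1288,  0.0474]))]
wrist (array([[ 0.3185, -0.9124, -0.2573],
       [-0.9479, -0.3065, -0.0864],
       [-0.    ,  0.2714, -0.9625]]), array([ 0.2482, -0.5228,  0.373 ])) 320.8962114136141 326.912941313225 193.38120328434408 [0.0145 0.     0.     0.     0.    ]
```

View pics/side0.png

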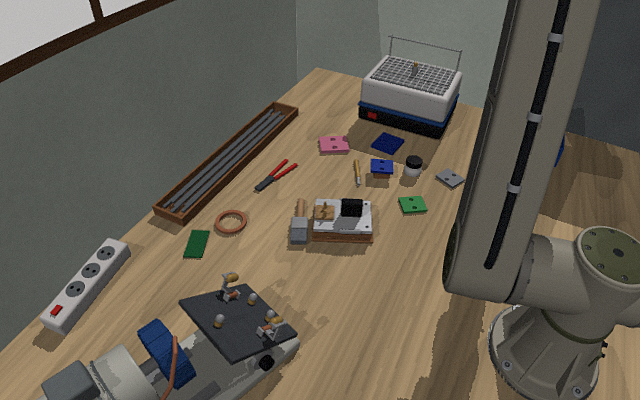

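View pics/top1.png

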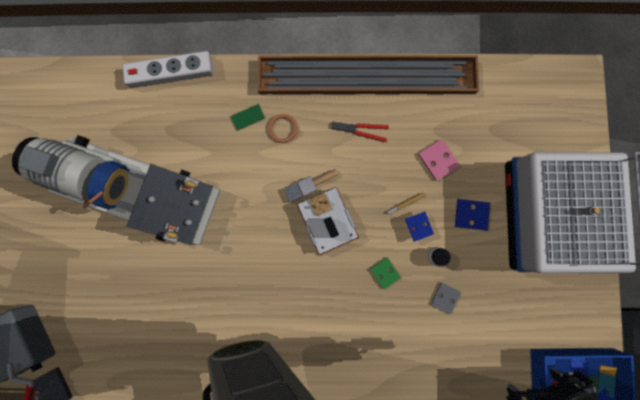

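View pics/wrist1.png

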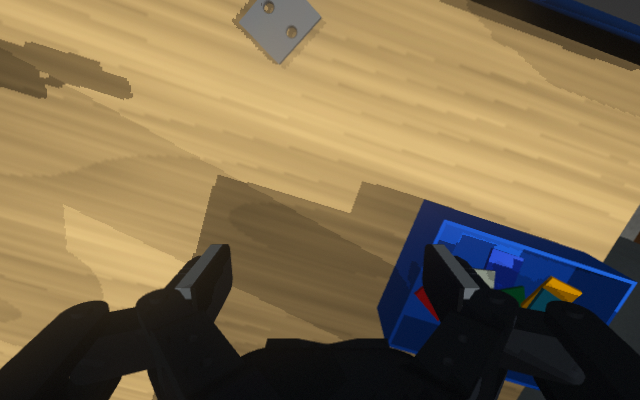

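```bash
python3 - <<'E'
from h import *
np.set_printoptions(precision=3,suppress=True)
c=cam('top'); P=cloud(c)
im=c['pixels'][:,:,::-1]
a=cv2.resize(im[120:260,0:240],None,fx=3.3,fy=3.3,interpolation=cv2.INTER_CUBIC); cv2.imwrite('pics/deckz.png',a)
b=cv2.resize(im[160:300,270:490],None,fx=3.6,fy=3.6,interpolation=cv2.INTER_CUBIC); cv2.imwrite('pics/carz.png',b)
for r in range(150,250,8): print(r,[int(1000*P[r,k,2]) for k in range(20,230,8)])
E
```

```text
150 [195, 232, 228, 193, 188, 184, 178, 168, 87, 87, 26, 22, -2, 0, 0, 0, 1, 1, 0, 2, 2, 1, 2, 2, 6, 1, -1]
158 [201, 233, 230, 234, 218, 194, 194, 190, 182, 175, 144, 88, 27, 26, 23, -1, 1, 1, 3, -2, 0, 1, 1, 2, 2, 0, -2]
166 [231, 231, 232, 231, 207, 201, 199, 199, 192, 167, 190, 180, 174, 146, 26, 30, 24, 137, 0, 2, 1, 1, -2, 0, 0, 3, 0]
174 [164, 186, 191, 222, 199, 199, 196, 199, 184, 199, 195, 196, 168, 132, 38, 36, 140, 129, 122, 111, 102, 64, -2, -1, 3, 4, -1]
182 [0, -1, 175, 183, 184, 191, 198, 198, 174, 201, 201, 188, 157, 122, 29, 23, 134, 124, 119, 110, 101, 136, 123, 2, 1, -4, 1]
190 [1, 1, 1, 0, 26, 170, 179, 186, 161, 194, 196, 176, 139, 106, 27, 139, 132, 124, 116, 108, 100, 101, 75, 68, 26, 0, 1]Traceback (most recent call last):
  File "<stdin>", line 7, in <module>
ValueError: cannot convert float NaN to integer
```

View pics/deckz.png

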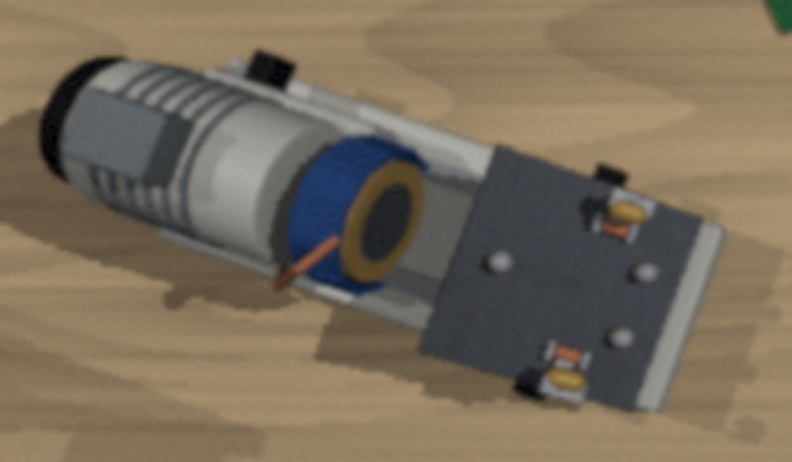

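View pics/carz.png

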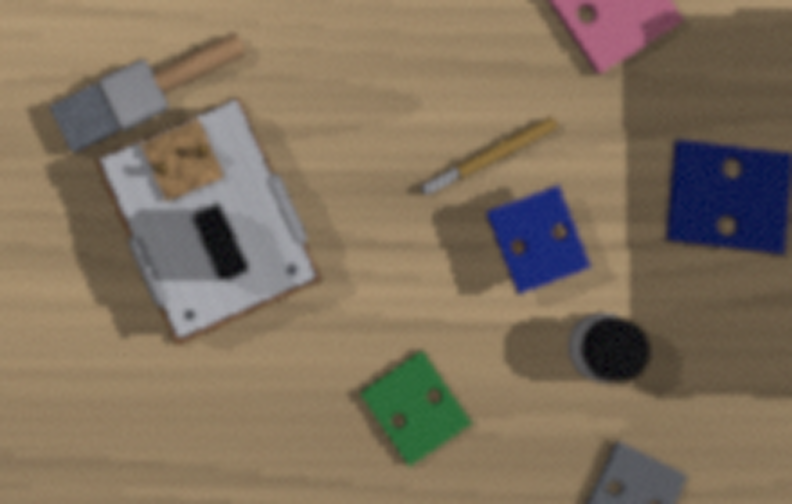

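```bash
python3 -m creep '{"hand":[60,60,60,60,60],"delta_pos":[[0.035,-0.023,0],[0.035,-0.023,0],[0.035,-0.023,0],[0.035,-0.023,0],[0.035,-0.023,0]],"turn":[0,0,0,0,0]}' 20
python3 -m creep '{"hand":[60,60,60,60,60],"delta_pos":[[0.035,-0.023,0],[0.035,-0.023,0],[0.035,-0.023,0],[0.035,-0.023,0],[0.035,-0.023,0]],"turn":[0,0,0,0,0]}'
python3 -m creep '{"hand":[60,60,60,60,60],"delta_pos":[[0.035,-0.023,0],[0.035,-0.023,0],[0.035,-0.023,0],[0.02,-0.013,0],[0,0,0]],"turn":[0,0,0,0,0]}'
python3 - <<'E'
from h import *
c=cam('wrist','w2'); s,p,M=st(); print(p,M[:,0],s['joint_pos'])
for t in ['carrier','carrier_grip','carrier_bed']:
    q=env.pinpoint('wrist',t); print(t,[(np.round(d['location'],1),round(d['score'],2),dep(c,d['location'])) for d in q[:4]])
E
```

```text
clock: 2.87
tcp_pos: [0.2874, -0.4119, 0.2424]
orientation: [0.0, 0.987, 0.161, 0.0]
wrist_force: [0.9, 0.1, 0.1]
finger_gap: 0.0601
clock: 3.28
tcp_pos: [0.3909, -0.2799, 0.2426]
orientation: [0.0, 0.987, 0.162, 0.0]
wrist_force: [-0.1, -0.5, -1.1]
finger_gap: 0.0605
clock: 3.7
tcp_pos: [0.4658, -0.1844, 0.2424]
orientation: [-0.0, 0.986, 0.164, 0.001]
wrist_force: [-0.4, 0.3, -0.3]
finger_gap: 0.0601
[ 0.46481637 -0.18567493  0.24226668] [9.46515115e-01 3.22659476e-01 1.49971835e-07] [-5.40504522e-01  1.68935821e-01 -1.41998852e-01  1.25975148e+00
 -9.29350238e-05  2.27255022e+00]
carrier [(array([113.3, 301.2]), 0.81, array([ 0.51493234, -0.14336209,  0.0846707 ])), (array([  6.3, 294.5]), 0.28, array([ 0.60633622, -0.10217511,  0.01834173]))]
carrier_grip [(array([139.6, 300.9]), 0.76, array([ 0.49310764, -0.14994746,  0.08410154]))]
carrier_bed [(array([ 64.8, 294.4]), 0.8, array([ 0.55341557, -0.12115596,  0.04483104]))]
```

View pics/w2.png

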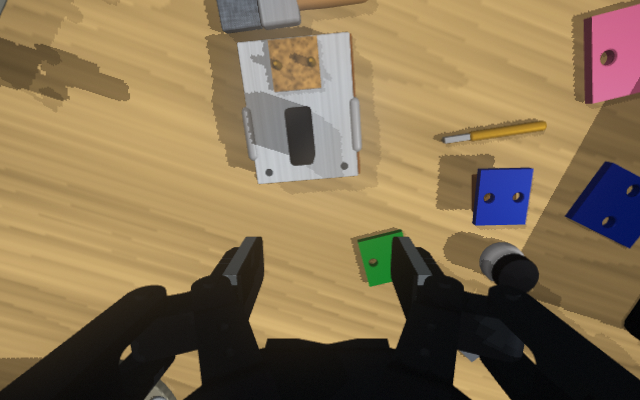

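```bash
cat > m1.py <<'E'
from h import *
np.set_printoptions(precision=4,suppress=True)
def rect(P2):
    (cx,cy),(w,h),a=cv2.minAreaRect((P2*1000).astype(np.float32)); return np.array([cx,cy])/1000,(w,h),a
def meas(cn='wrist'):
    c=cam(cn); P=cloud(c); hsv=cv2.cvtColor(c['pixels'],cv2.COLOR_RGB2HSV)
    near=lambda xy,r: np.hypot(P[...,0]-xy[0],P[...,1]-xy[1])<r
    def edge(m,z,nm):
        m=m.astype(np.uint8); n,l,s,_=cv2.connectedComponentsWithStats(m)
        if n<2: print(nm,'none');return
        k=1+np.argmax(s[1:,4]); ys,xs=np.where(l==k)
        ct,_=cv2.findContours((l==k).astype(np.uint8),cv2.RETR_EXTERNAL,cv2.CHAIN_APPROX_NONE)
        Q=np.array([atz(c,(p[0][1],p[0][0]),z)[:2] for p in ct[0]])
        print(nm,s[k,4],rect(Q)); return Q
    g=near((.495,-.147),.06)&(P[...,2]>.072)
    edge(g,.085,'grip top')
    pl=near((.51,-.135),.11)&(P[...,2]>.033); edge(pl,.04,'plate')
    bl=near((.49,-.386),.06)&(P[...,2]>.026)&(hsv[...,0]>105)&(hsv[...,0]<130)&(hsv[...,1]>120)
    edge(bl,.032,'blank'); print('blank z',np.nanmedian(P[bl][:,2]))
    print('grip z',np.nanmedian(P[g][:,2]))
    return c,P
if __name__=='__main__':
    for n in ['wrist','top']: print(n); meas(n)
E
python3 m1.py
```

```text
wrist
grip top 34442 (array([ 0.2808, -0.1309]), (197.4115753173828, 502.2603454589844), 18.287399291992188)
plate 50017 (array([ 0.2799, -0.2392]), (228.44358825683594, 821.3482055664062), 18.538000106811523)
blank 2835 (array([ 0.4979, -0.3766]), (64.5999755859375, 58.00550842285156), 20.335018157958984)
blank z 0.031152543100605445
grip z 0.30974785200063937
top
grip top 6027 (array([ 0.4681, -0.222 ]), (187.3476104736328, 270.1929626464844), 37.551815032958984)
plate 14501 (array([ 0.4292, -0.2518]), (387.30413818359375, 362.7274169921875), 88.08809661865234)
blank 26 (array([ 0.5274, -0.39  ]), (18.6031436920166, 9.96090030670166), 58.68479919433594)
blank z 0.03255588690909539
grip z 0.7149626475178117
```

```bash
sed -i "s/(P\[...,2\]>.072)/(P[...,2]>.076)\&(P[...,2]<.1)/; s/(P\[...,2\]>.033)/(P[...,2]>.036)\&(P[...,2]<.1)/" m1.py; python3 - <<'E'
from m1 import *
c,P=meas('wrist')
Rm,o=RT(c)
for t in ['carrier_grip','carrier_bed','carrier']:
    q=env.pinpoint('wrist',t)[0]; z={'carrier_grip':.0625,'carrier_bed':.046,'carrier':.03}[t]
    print(t,q['location'],atz(c,q['location'],z))
E
```

```text
grip top 1418 (array([ 0.4952, -0.1474]), (50.98772430419922, 21.872716903686523), 23.792680740356445)
plate 16033 (array([ 0.5131, -0.1392]), (139.31414794921875, 118.26689910888672), 23.855510711669922)
blank 2825 (array([ 0.498 , -0.3766]), (64.5807113647461, 57.903602600097656), 20.16811752319336)
blank z 0.031155281905004162
grip z 0.08374654937163697
carrier_grip [133.9, 296.8] [ 0.4919 -0.1478  0.0625]
carrier_bed [59.6, 290.1] [ 0.5542 -0.1206  0.046 ]
carrier [110.7, 299.1] [ 0.5115 -0.1412  0.03  ]
```

```bash
python3 -m creep '{"hand":[60,60,60,60,60],"delta_pos":[[0.0185,-0.042,-0.003],[0.0185,-0.042,-0.003],[0.0185,-0.042,-0.003],[0.0185,-0.042,-0.003],[0.0185,-0.042,-0.003]],"turn":[0,0,0,0,0]}'
python3 -m creep '{"hand":[60,60,60,60,60],"delta_pos":[[0.0185,-0.042,-0.003],[0.0185,-0.042,-0.003],[0.0185,-0.042,-0.003],[0.0185,-0.042,-0.003],[0.0185,-0.042,-0.003]],"turn":[0,0,0,0,0]}'
python3 -m creep '{"hand":[60,60,60,60,60],"delta_pos":[[0.018,-0.04,-0.003],[0,0,0],[0,0,0],[0,0,0],[0,0,0]],"turn":[0,0,0,0,0]}'
python3 - <<'E'
from h import *
np.set_printoptions(precision=4,suppress=True)
c=cam('wrist','w3'); s,p,M=st(); print(p,M[:,0],s['joint_pos']); import pickle; c2=cam('top'); 
for t in ['deck','deck_home','deck_ball_up']:
    q=env.pinpoint('wrist',t); print(t,[(np.round(d['location'],1),round(d['score'],2),dep(c,d['location'])) for d in q[:4]])
pickle.dump(({k:c[k] for k in c},{k:c2[k] for k in c2}),open('deck.pkl','wb'))
E
```

```text
clock: 4.62
tcp_pos: [0.4803, -0.0033, 0.2545]
orientation: [0.0, 0.987, 0.161, 0.0]
wrist_force: [1.5, -0.6, -0.1]
finger_gap: 0.0598
clock: 5.03
tcp_pos: [0.497, 0.18, 0.2666]
orientation: [0.0, 0.987, 0.161, 0.0]
wrist_force: [2.1, -0.2, -0.0]
finger_gap: 0.0604
clock: 5.45
tcp_pos: [0.5004, 0.2123, 0.2685]
orientation: [0.0, 0.987, 0.161, -0.0]
wrist_force: [-0.1, -0.2, 0.7]
finger_gap: 0.0599
[0.5004 0.2121 0.2686] [ 0.9483  0.3173 -0.0004] [ 0.2533  0.246   0.0195  1.3447 -0.0003  3.072 ]
deck [(array([116.7, 314.3]), 0.93, array([0.5497, 0.2414, 0.0974]))]
deck_home [(array([129.4, 320.2]), 0.78, array([0.5401, 0.2327, 0.0915]))]
deck_ball_up [(array([ 89.3, 267.9]), 0.63, array([0.5601, 0.2799, 0.143 ]))]
```

View pics/w3.png

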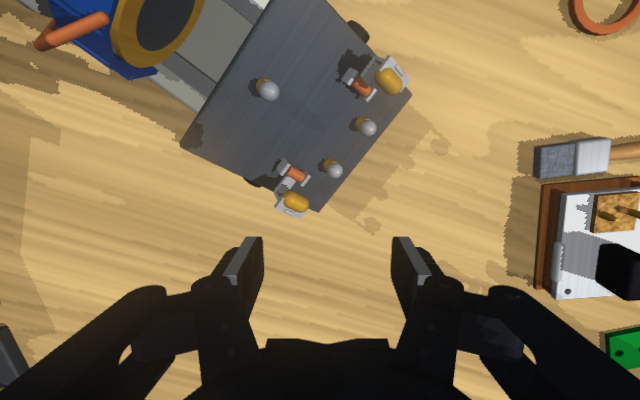

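```bash
python3 - <<'E'
from h import *; import pickle
c,c2=pickle.load(open('deck.pkl','rb'))
im=c['pixels'][0:230,170:430,::-1]; cv2.imwrite('pics/dz.png',cv2.resize(im,None,fx=3,fy=2.6,interpolation=cv2.INTER_CUBIC)[:598])
np.set_printoptions(precision=4,suppress=True)
P=cloud(c)
pts=[]
for r in range(0,205):
    for k in range(185,405):
        pts.append(P[r,k])
pts=np.array(pts); pts=pts[np.isfinite(pts).all(1)]; pts=pts[(pts[:,2]>.05)&(pts[:,2]<.16)]
# ransac plane
rng=np.random.default_rng(0); best=0
for i in range(500):
    a,b,d=pts[rng.choice(len(pts),3,False)]; n=np.cross(b-a,d-a); n/=np.linalg.norm(n)+1e-12
    m=abs((pts-a)@n)<.002
    if m.sum()>best: best=m.sum(); M=m
q=pts[M]; cen=q.mean(0); u,s,v=np.linalg.svd(q-cen); n=v[2]*np.sign(v[2][2]); print(n,best,len(pts),'tilt',np.degrees(np.arccos(n[2])),'az uphill',np.degrees(np.arctan2(-n[1],-n[0])))
print('plane z at .55,.245', cen[2]-((.55-cen[0])*n[0]+(.245-cen[1])*n[1])/n[2])
E
```

```text
bash:   693 Killed                     python3 - <<'E'
from h import *; import pickle
c,c2=pickle.load(open('deck.pkl','rb'))
im=c['pixels'][0:230,170:430,::-1]; cv2.imwrite('pics/dz.png',cv2.resize(im,None,fx=3,fy=2.6,interpolation=cv2.INTER_CUBIC)[:598])
np.set_printoptions(precision=4,suppress=True)
P=cloud(c)
pts=[]
for r in range(0,205):
    for k in range(185,405):
        pts.append(P[r,k])
pts=np.array(pts); pts=pts[np.isfinite(pts).all(1)]; pts=pts[(pts[:,2]>.05)&(pts[:,2]<.16)]
# ransac plane
rng=np.random.default_rng(0); best=0
for i in range(500):
    a,b,d=pts[rng.choice(len(pts),3,False)]; n=np.cross(b-a,d-a); n/=np.linalg.norm(n)+1e-12
    m=abs((pts-a)@n)<.002
    if m.sum()>best: best=m.sum(); M=m
q=pts[M]; cen=q.mean(0); u,s,v=np.linalg.svd(q-cen); n=v[2]*np.sign(v[2][2]); print(n,best,len(pts),'tilt',np.degrees(np.arccos(n[2])),'az uphill',np.degrees(np.arctan2(-n[1],-n[0])))
print('plane z at .55,.245', cen[2]-((.55-cen[0])*n[0]+(.245-cen[1])*n[1])/n[2])
E
```

View pics/dz.png

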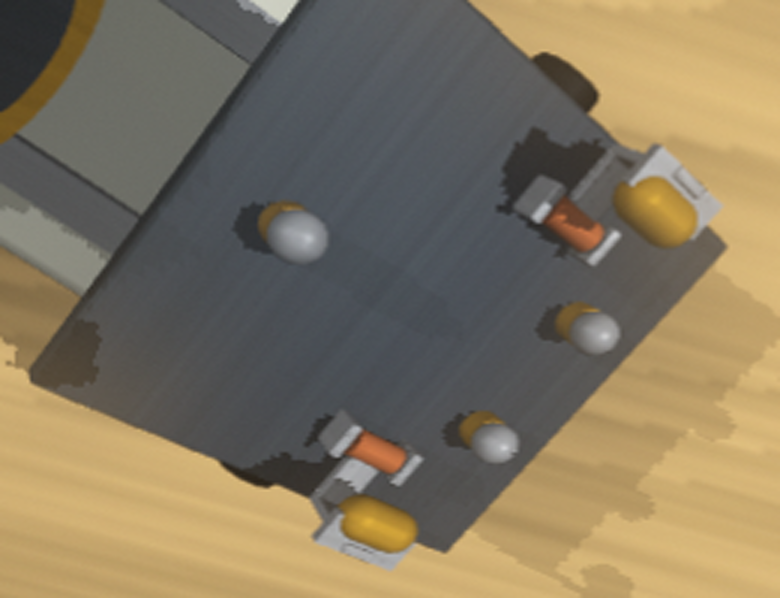

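```bash
cat > fitdeck.py <<'E'
from h import *; import pickle
from scipy.optimize import least_squares
np.set_printoptions(precision=4,suppress=True)
c,c2=pickle.load(open('deck.pkl','rb'))
P=cloud(c)[0:205,185:405].reshape(-1,3)
pts=P[np.isfinite(P).all(1)]; pts=pts[(pts[:,2]>.05)&(pts[:,2]<.16)]
rng=np.random.default_rng(0); best=0
for i in range(300):
    a,b,d=pts[rng.choice(len(pts),3,False)]; n=np.cross(b-a,d-a); n/=np.linalg.norm(n)+1e-12
    m=abs((pts-a)@n)<.002
    if m.sum()>best: best=m.sum(); M=m
q=pts[M]; cen=q.mean(0); w,v=np.linalg.eigh(np.cov((q-cen).T)); n=v[:,0]*np.sign(v[2,0]); print(n,best,len(pts),'tilt',np.degrees(np.arccos(n[2])),'az uphill',np.degrees(np.arctan2(-n[1],-n[0])))
print('plane z at .55,.245', cen[2]-((.55-cen[0])*n[0]+(.245-cen[1])*n[1])/n[2])
def Rd(yaw,t=np.radians(30)): return R.from_euler('ZY',[yaw,-t]).as_matrix()
mod=np.array([[50,0,13],[-50,-26,13],[-50,26,13],[-80,-80,0],[-80,80,0],[80,80,0]])/1000
obs=np.array([[90.8,269.3],[127.7,368],[170,334.3],[93.8,411.7],[211.9,318.7],[145.4,180.7]])-[.3,.3]
def res(x,idx=slice(None)): return (proj(c,mod[idx]@Rd(x[3]).T+x[:3])-obs[idx]).ravel()
for nm,idx in [('all',slice(None)),('balls',slice(0,3))]:
    for fz in [0,1]:
        f=(lambda x: res(np.r_[x[:2],.1,x[2]],idx)) if fz else (lambda x: res(x,idx))
        s=least_squares(f,[.55,.245,1.31] if fz else [.55,.245,.1,1.31]); print(nm,s.x,np.degrees(s.x[-1]),s.fun.reshape(-1,2).round(1).tolist())
E
python3 fitdeck.py
```

```text
[-0.1605 -0.4723  0.8667] 25003 29930 tilt 29.92459466661421 az uphill 71.23074379630074
plane z at .55,.245 0.09939961056401596
all [0.5476 0.2458 0.0949 1.2387] 70.97193179252264 [[-0.2, 0.5], [-0.4, -0.8], [-1.0, 0.1], [0.7, 0.8], [-0.0, -0.5], [0.9, -0.2]]
all [0.548  0.2455 1.2384] 70.95754904987393 [[-0.9, -0.1], [-0.4, 0.3], [-0.3, 0.6], [0.2, 2.5], [1.2, -0.3], [1.2, -2.5]]
balls [0.5474 0.2456 0.0984 1.2375] 70.9015927347109 [[-0.1, -0.0], [0.2, -0.2], [-0.0, 0.3]]
balls [0.5475 0.2455 1.2374] 70.8972931785048 [[-0.3, -0.3], [0.2, 0.1], [0.2, 0.3]]
```

```bash
python3 -m creep '{"hand":[60,60,60,60,60],"delta_pos":[[-0.0124,0.0385,0.003],[-0.0124,0.0385,0.003],[-0.0124,0.0385,0.003],[-0.0124,0.0385,0.003],[-0.0124,0.0385,0.003]],"turn":[0,0,0,0,0]}'
python3 -m creep '{"hand":[60,60,60,60,60],"delta_pos":[[-0.0124,0.0385,0.003],[-0.0124,0.0385,0.003],[-0.0124,0.0385,0.003],[-0.0124,0.0385,0.003],[-0.0124,0.0385,0.003]],"turn":[0,0,0,0,0]}'
python3 -m creep '{"hand":[60,60,60,60,60],"delta_pos":[[-0.0124,0.0385,0.01],[0,0,0.04],[0,0,0.04],[0,0,0.03],[0,0,0]],"turn":[0,-0.53,-0.53,0,0]}'
python3 - <<'E'
from h import *
np.set_printoptions(precision=4,suppress=True)
s,p,M=st(); print(p,M[:,0],np.degrees(np.arctan2(M[1,0],M[0,0])),s['joint_pos'])
t=np.array([.5044,-.1434,.0605]); print((t-p)@M/.8)
E
```

```text
clock: 6.12
tcp_pos: [0.5023, 0.0499, 0.2568]
orientation: [0.0, 0.987, 0.162, 0.0]
wrist_force: [0.1, -0.8, -0.5]
finger_gap: 0.0599
clock: 6.53
tcp_pos: [0.5043, -0.1122, 0.2448]
orientation: [0.0, 0.987, 0.161, 0.0]
wrist_force: [-0.2, 0.4, 0.1]
finger_gap: 0.0598
clock: 6.95
tcp_pos: [0.5015, -0.1419, 0.1439]
orientation: [-0.003, 0.978, 0.206, -0.004]
wrist_force: [-1.1, 0.0, 0.2]
finger_gap: 0.0598
[ 0.5015 -0.1419  0.1439] [ 0.9149  0.4037 -0.0059] 23.80781833276303 [-0.4298  0.2686 -0.2628  1.0482 -0.0001  2.2963]
[0.0031 0.0038 0.1042]
```

```bash
python3 -m creep '{"hand":[60,60,60,60,60],"delta_pos":[[0.0031,0.0038,0.03],[0,0,0.035],[0,0,0.03],[0,0,0.0092],[0,0,0]],"turn":[0,0,0,0,0]}'
python3 - <<'E'
from h import *
np.set_printoptions(precision=4,suppress=True)
s,p,M=st(); print(p,np.degrees(np.arctan2(M[1,0],M[0,0])))
t=np.array([.5044,-.1434,.0605]); print((t-p)@M/.8)
c=cam('wrist','w4')
E
```

```text
clock: 7.37
tcp_pos: [0.5076, -0.1439, 0.0646]
orientation: [-0.001, 0.978, 0.207, -0.001]
wrist_force: [-0.6, 0.4, 0.4]
finger_gap: 0.0602
[ 0.5076 -0.1439  0.0646] 23.891802976988263
[-0.0034 -0.0022  0.0052]
```

View pics/w4.png

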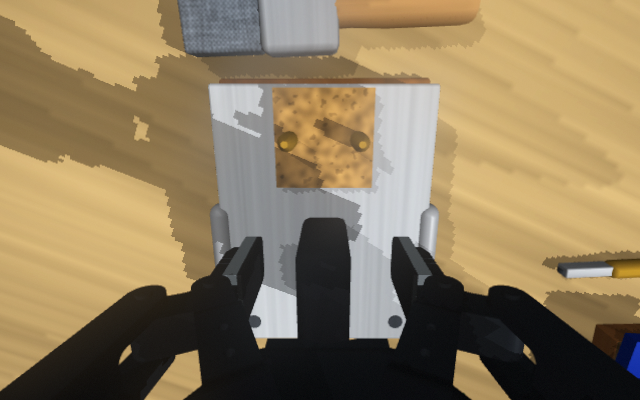

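```bash
python3 -m creep '{"hand":[60,60,30,15,15],"delta_pos":[[-0.0033,-0.003,0.003],[0,0,0],[0,0,0],[0,0,0],[0,0,0]],"turn":[0,0,0,0,0]}' 60
python3 - <<'E'
from h import *
np.set_printoptions(precision=4,suppress=True)
s,p,M=st(); print(p,np.degrees(np.arctan2(M[1,0],M[0,0])),s['finger_gap'])
t=np.array([.5044,-.1434,.0605]); print((t-p)@M/.8)
E
```

```text
clock: 7.83
tcp_pos: [0.5058, -0.1434, 0.0637]
orientation: [0.0, 0.978, 0.207, 0.001]
wrist_force: [-0.5, 0.5, -0.4]
finger_gap: 0.0238
[ 0.5058 -0.1434  0.0637] 23.909300908382512 0.02380812104465269
[-0.0016 -0.0006  0.004 ]
```

```bash
python3 -m creep '{"hand":[15,15,15,15,15],"delta_pos":[[0,0,0],[0,0,-0.005],[0,0,-0.02],[0,0,-0.035],[0,0,-0.04]],"turn":[0,0,0,0,0]}' 60
python3 -m creep '{"hand":[15,15,15,15,15],"delta_pos":[[0,0,-0.04],[0,0,-0.04],[0,0,-0.03],[0,0,-0.015],[0,0,0]],"turn":[0,0,0,0,0]}' 60
cat > plan.py <<'E'
from h import *
np.set_printoptions(precision=4,suppress=True)
O=np.array([.5476,.2456,.0988]); YAW=np.radians(71.0); UH=np.array([np.cos(YAW),np.sin(YAW),0]); LAT=np.array([-np.sin(YAW),np.cos(YAW),0])
RD=R.from_euler('ZY',[YAW,-np.radians(30)]).as_matrix()
ball=O+RD@np.array([.05,0,.013])
PX,PZ=-.0087,.0417   # pivot in carrier frame
def tcp_at(th,up=0.):
    th=np.radians(th); a=np.array([PX-.05,PZ+.011])
    u=a[0]*np.cos(th)-a[1]*np.sin(th); z=a[0]*np.sin(th)+a[1]*np.cos(th)
    return ball+UH*u+np.array([0,0,z-.008+up])
def delta(t,M=None):
    s,p,m=st(); M=m if M is None else M
    return (t-p)@M/.8, p, np.degrees(np.arctan2(m[1,0],m[0,0]))
E
python3 - <<'E'
from plan import *
for th in [0,10,20,30]: print(th,tcp_at(th))
print(delta(tcp_at(0,.03)))
s,p,M=st(); print(s['wrist_force'],s['finger_gap'])
c=cam('wrist','w5'); c=cam('side','s5')
E
```

```text
clock: 8.25
tcp_pos: [0.5028, -0.1421, 0.1413]
orientation: [-0.002, 0.978, 0.207, -0.003]
wrist_force: [-0.2, -0.2, -4.9]
finger_gap: 0.0211
clock: 8.67
tcp_pos: [0.5064, -0.1437, 0.2458]
orientation: [0.001, 0.978, 0.207, 0.002]
wrist_force: [0.6, -0.2, -5.2]
finger_gap: 0.0212
0 [0.5405 0.2249 0.1798]
10 [0.5378 0.2171 0.1688]
20 [0.5358 0.2112 0.1565]
30 [0.5345 0.2074 0.1433]
(array([ 0.2256, -0.4041,  0.0443]), array([ 0.5064, -0.1437,  0.2458]), np.float64(23.910726448394254))
[ 0.576  -0.2117 -5.1979] 0.021197413191278547
```

View pics/w5.png

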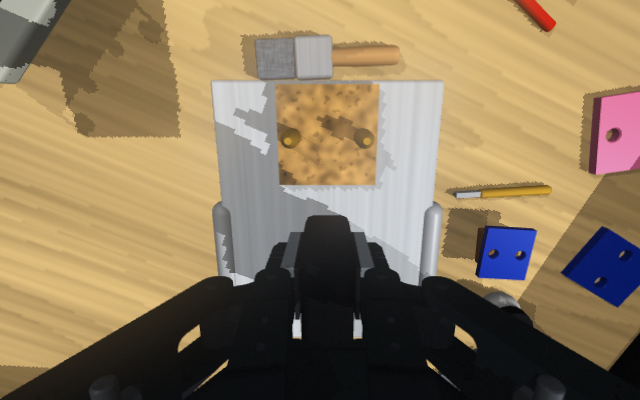

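View pics/s5.png

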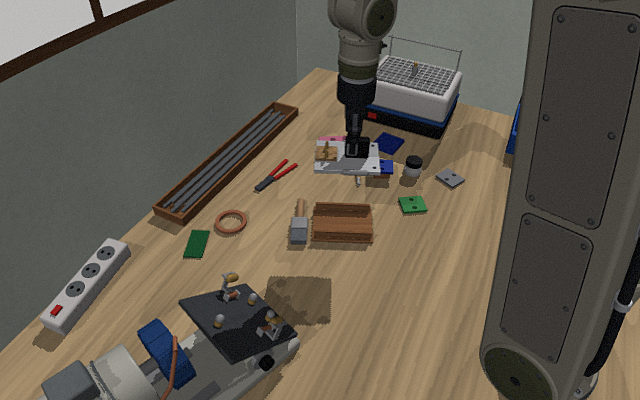

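```bash
python3 -m creep '{"hand":[15,15,15,15,15],"delta_pos":[[0.01,-0.018,0],[0.0205,-0.0367,0],[0.0205,-0.0367,0],[0.0205,-0.0367,0],[0.0205,-0.0367,0]],"turn":[0,0,0,0,0]}' 60
python3 -m creep '{"hand":[15,15,15,15,15],"delta_pos":[[0.0205,-0.0367,0],[0.0205,-0.0367,0],[0.0205,-0.0367,0],[0.0205,-0.0367,0],[0.0205,-0.0367,0]],"turn":[0,0,0,0,0]}' 60
python3 -m creep '{"hand":[15,15,15,15,15],"delta_pos":[[0.0205,-0.0367,0],[0.0105,-0.019,0],[0,0,0],[0,0,0],[0,0,0]],"turn":[0,-0.8,-0.95,-0.95,-0.95]}' 60
python3 -m creep '{"hand":[15,15,15,15,15],"delta_pos":[[0,0,0],[0,0,0],[0,0,0],[0,0,0],[0,0,0]],"turn":[-0.95,-0.95,-0.95,-0.95,-0.95]}' 60
python3 -m creep '{"hand":[15,15,15,15,15],"delta_pos":[[0,0,0],[0,0,0],[0,0,0],[0,0,0],[0,0,0]],"turn":[-0.95,-0.07,0,0,0]}' 60
python3 - <<'E'
from plan import *
print(delta(tcp_at(0,.03)))
s,p,M=st(); print(s['wrist_force'],s['finger_gap'],s['joint_pos'])
c=cam('wrist','w6'); c=cam('side','s6')
E
```

```text
clock: 9.18
tcp_pos: [0.5176, 0.0086, 0.2403]
orientation: [-0.001, 0.978, 0.207, -0.002]
wrist_force: [1.4, 0.0, -4.8]
finger_gap: 0.021
clock: 9.6
tcp_pos: [0.5331, 0.1761, 0.2402]
orientation: [0.0, 0.978, 0.207, -0.002]
wrist_force: [1.0, -0.3, -5.2]
finger_gap: 0.0215
clock: 10.02
tcp_pos: [0.5377, 0.2259, 0.2397]
orientation: [-0.0, 0.932, 0.362, -0.003]
wrist_force: [0.5, -0.6, -4.6]
finger_gap: 0.0214
clock: 10.43
tcp_pos: [0.5378, 0.2251, 0.2399]
orientation: [-0.001, 0.838, 0.546, -0.002]
wrist_force: [0.4, -0.9, -5.2]
finger_gap: 0.0209
clock: 10.85
tcp_pos: [0.5389, 0.2253, 0.242]
orientation: [-0.0, 0.814, 0.58, -0.001]
wrist_force: [-0.1, -0.2, -4.9]
finger_gap: 0.0212
(array([0.0002, 0.0021, 0.0404]), array([0.5389, 0.2253, 0.242 ]), np.float64(70.92811116134038))
[-0.0654 -0.2106 -4.9164] 0.02118652397830109 [ 0.2587  0.3324  0.0723  1.3122 -0.0001  2.1624]
```

View pics/w6.png

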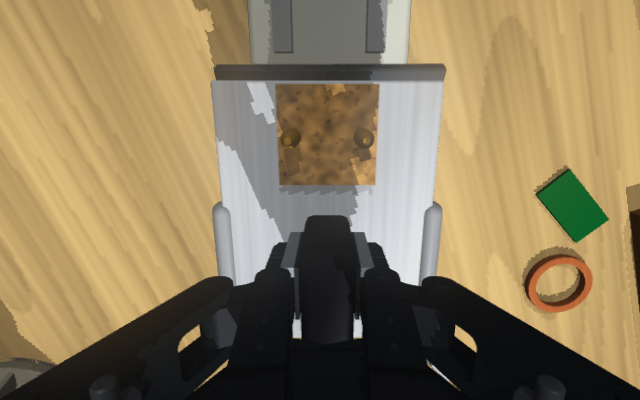

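View pics/s6.png

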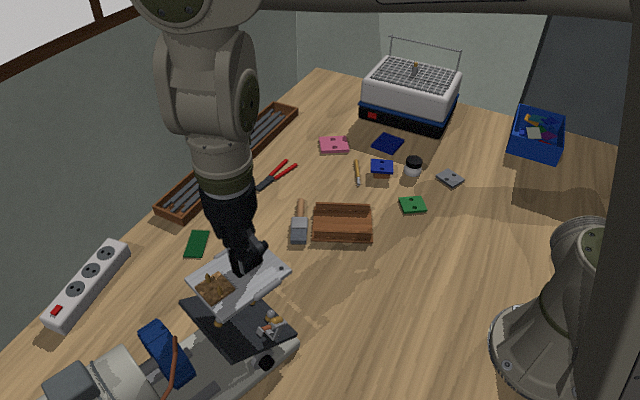

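```bash
cat > chk.py <<'E'
from plan import *
def plane(c,rows,cols):
    P=cloud(c)[rows[0]:rows[1],cols[0]:cols[1]].reshape(-1,3); P=P[np.isfinite(P).all(1)]
    for _ in range(4):
        cen=np.median(P,0) if _==0 else P.mean(0); w,v=np.linalg.eigh(np.cov((P-P.mean(0)).T)); n=v[:,0]*np.sign(v[2,0]); e=abs((P-P.mean(0))@n); P=P[e<max(.0015,np.percentile(e,80))] if len(P)>500 else P
    n=n/np.linalg.norm(n); print('n pitch uphill deg',np.degrees(np.arcsin(-n@UH)),'roll',np.degrees(np.arcsin(n@LAT)),'cen',P.mean(0),len(P)); return n,P.mean(0)
def home_coords(n,cen,c,pix,off=.01):
    # intersect pixel rays with plane, give deck frame
    Rm,o=RT(c)
    for rc in pix:
        d=Rm@ray(c,rc); X=o+d*((cen-o)@n)/(d@n); print(rc,'world',X,'deck',RD.T@(X-O))
E
python3 - <<'E'
from chk import *
c=cam('wrist')
n,cen=plane(c,(95,185),(390,430)); n,cen=plane(c,(95,120),(225,270))
n,cen=plane(c,(90,200),(220,440))
home_coords(n,cen,c,[(82,212),(81,443)])
s,p,M=st(); print(p, p-cen)
E
```

```text
n pitch uphill deg -0.21325100795769597 roll -0.1706219719452816 cen [0.593  0.2613 0.2177] 3519
n pitch uphill deg -0.8322663657180197 roll 0.5489716915613423 cen [0.5252 0.3009 0.2178] 1092
n pitch uphill deg 9.805582353802746 roll -1.698479555277353 cen [0.5574 0.2713 0.2202] 9879
(82, 212) world [0.5171 0.3148 0.2266] deck [0.112  0.0514 0.083 ]
(81, 443) world [0.6122 0.2825 0.2237] deck [ 0.1109 -0.0491  0.0802]
[0.5392 0.2254 0.2428] [-0.0183 -0.0458  0.0225]
```

```bash
python3 -m creep '{"hand":[15,15,15,15,15],"delta_pos":[[0,0.0018,0.015],[0,0,0.025],[0,0,0.02],[0,0,0.01],[0,0,0]],"turn":[0,0,0,0,0]}' 60
python3 - <<'E'
from plan import *
print(delta(tcp_at(0,.0)))
s,p,M=st(); print(s['wrist_force'],s['finger_gap'],s['ft_torque'])
c=cam('side'); cv2.imwrite('pics/s7.png',cv2.resize(c['pixels'][220:380,140:340,::-1],None,fx=3.5,fy=3.5)); 
E
```

```text
clock: 11.42
tcp_pos: [0.5391, 0.2246, 0.1847]
orientation: [-0.001, 0.814, 0.581, -0.002]
wrist_force: [-0.6, -0.8, -4.0]
finger_gap: 0.0215
(array([0.0009, 0.0015, 0.0062]), array([0.5391, 0.2246, 0.1847]), np.float64(70.9924515610956))
[-0.6446 -0.7689 -3.9591] 0.021516683379136096 [-0.0144  0.0365 -0.0739]
```

View pics/s7.png

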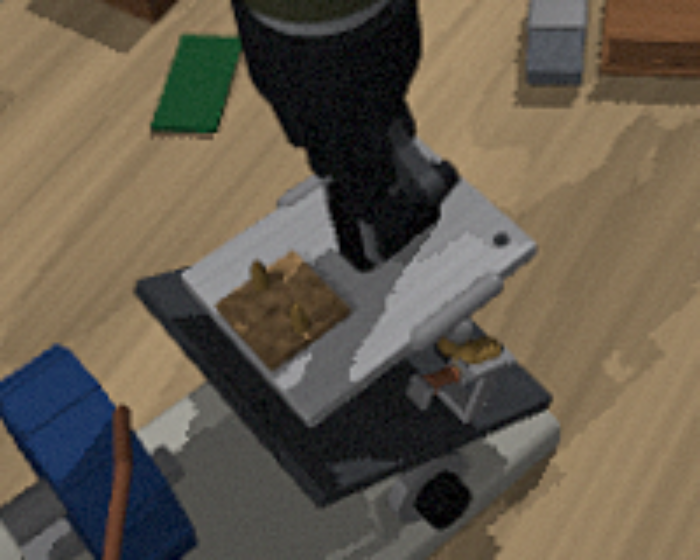

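```bash
python3 -m creep '{"hand":[15,15,15,15,15],"delta_pos":[[0.0005,0.001,0.006],[-0.0035,0,0.005],[-0.0035,0,0.005],[-0.003,0,0.004],[0,0,0]],"turn":[0,0,0,0,0]}' 35
python3 - <<'E'
from chk import *
print(delta(tcp_at(10,.0)))
s,p,M=st(); print(s['wrist_force'],s['finger_gap'],s['ft_torque'])
c=cam('wrist','w8'); plane(c,(95,185),(390,430))
E
```

```text
clock: 11.88
tcp_pos: [0.539, 0.218, 0.173]
orientation: [-0.0, 0.814, 0.581, 0.002]
wrist_force: [-3.8, -0.3, 3.7]
finger_gap: 0.0214
(array([-0.0016, -0.0011,  0.0053]), array([0.539, 0.218, 0.173]), np.float64(71.04624162056471))
[-3.7706 -0.2765  3.7309] 0.02137587833482234 [0.4417 0.7698 0.271 ]
n pitch uphill deg 6.942104090836441 roll -0.5400989958618096 cen [0.5916 0.255  0.1545] 3523
```

View pics/w8.png

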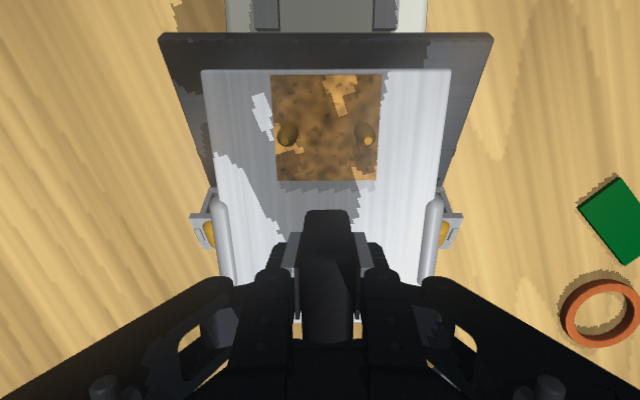

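```bash
python3 -m creep '{"hand":[15,15,15,15,15],"delta_pos":[[-0.002,-0.0012,0.004],[-0.002,0,0.004],[-0.002,0,0.004],[-0.0018,0,0.0034],[0,0,0]],"turn":[0,0,0,0,0]}' 35
python3 - <<'E'
from chk import *
print(delta(tcp_at(20,.0)))
s,p,M=st(); print(s['wrist_force'],s['finger_gap'],s['ft_torque'],'tool frame force',np.array(s['wrist_force'])@M)
c=cam('wrist','w9'); plane(c,(95,185),(390,430))
E
```

```text
clock: 12.35
tcp_pos: [0.5367, 0.2117, 0.1615]
orientation: [0.001, 0.814, 0.581, 0.002]
wrist_force: [-5.2, -2.7, 10.0]
finger_gap: 0.0214
(array([-0.0009, -0.0009,  0.0063]), array([0.5367, 0.2117, 0.1615]), np.float64(71.01182501518488))
[-5.241  -2.7174  9.9805] 0.02140686718041742 [-0.1667  0.9104  0.2377] tool frame force [ -4.2591  -4.037  -10.0013]
n pitch uphill deg 16.147491456924296 roll -0.35501501703859983 cen [0.5875 0.2501 0.1513] 3565
```

View pics/w9.png

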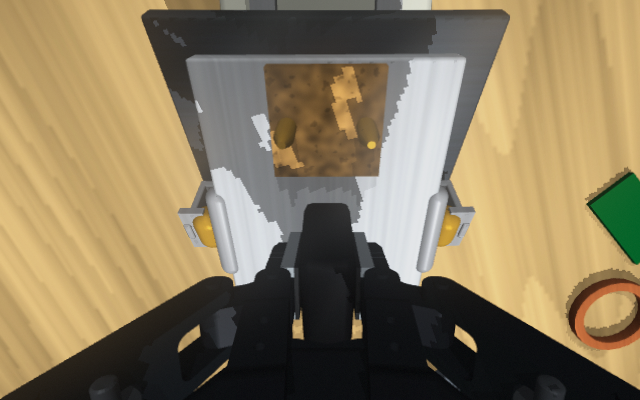

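```bash
python3 -m creep '{"hand":[15,15,15,15,15],"delta_pos":[[-0.0015,-0.0012,0.004],[-0.0015,0,0.004],[-0.0015,0,0.004],[-0.0008,0,0.004],[0,0,0]],"turn":[0,0,0,0,0]}' 40
python3 - <<'E'
from chk import *
print(delta(tcp_at(30,.0)))
s,p,M=st(); print(s['wrist_force'],s['finger_gap'],s['ft_torque'],'tool frame force',np.array(s['wrist_force'])@M)
c=cam('wrist','w10'); n,cen=plane(c,(95,185),(400,440)); print('height above deck of plate top mm',(cen-O)@RD[:,2]*1e3)
E
```

```text
clock: 12.82
tcp_pos: [0.5347, 0.2075, 0.1481]
orientation: [0.001, 0.814, 0.58, 0.001]
wrist_force: [-3.1, -4.5, 4.6]
finger_gap: 0.021
(array([-0.0002, -0.0003,  0.0059]), array([0.5347, 0.2075, 0.1481]), np.float64(70.9596066398591))
[-3.0823 -4.4932  4.637 ] 0.02095886094126389 [-0.2137  0.2853  0.0658] tool frame force [-5.2499 -1.4296 -4.6461]
n pitch uphill deg 25.908918638683723 roll 0.03920692243021185 cen [0.5875 0.246  0.1472] 3570
height above deck of plate top mm 35.21456936854935
```

View pics/w10.png

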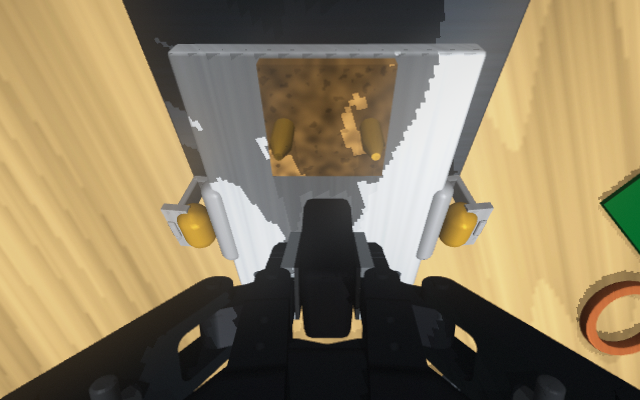

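```bash
python3 -m creep '{"hand":[15,15,15,15,15],"delta_pos":[[-0.0008,0,0.003],[-0.0007,0,0.003],[-0.0005,0,0.0025],[0,0,0.0015],[0,0,0]],"turn":[0,0,0,0,0]}' 40
python3 - <<'E'
from chk import *
print(delta(tcp_at(30,.0)))
s,p,M=st(); print(s['wrist_force'],s['finger_gap'],s['ft_torque'],'tool frame force',np.array(s['wrist_force'])@M)
c=cam('wrist','w11'); n,cen=plane(c,(95,185),(410,440)); print('height above deck of plate top mm',(cen-O)@RD[:,2]*1e3)
E
```

```text
clock: 13.28
tcp_pos: [0.5345, 0.2067, 0.1425]
orientation: [0.001, 0.814, 0.581, 0.003]
wrist_force: [-8.3, -4.8, 23.1]
finger_gap: 0.0214
(array([ 0.0008, -0.0004, -0.001 ]), array([0.5345, 0.2067, 0.1425]), np.float64(70.9808647868244))
[-8.2833 -4.7726 23.123 ] 0.021436499543201967 [-0.1401  1.7624  0.0132] tool frame force [ -7.146   -6.1592 -23.1746]
n pitch uphill deg 29.688748310785424 roll -0.05036516085506574 cen [0.5883 0.2453 0.1453] 2685
height above deck of plate top mm 33.78965588983053
```

View pics/w11.png

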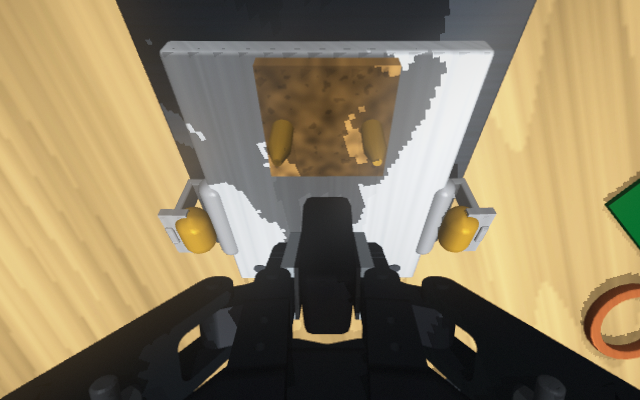

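```bash
python3 -m creep '{"hand":[15,15,15,28,45],"delta_pos":[[0,-0.0015,-0.003],[0,0,-0.003],[0,0,0],[0,0,0],[0,0,0]],"turn":[0,0,0,0,0]}' 20
python3 - <<'E'
from chk import *
print(delta(tcp_at(30,.0)))
s,p,M=st(); print(s['wrist_force'],s['finger_gap'])
c=cam('wrist','w12'); n,cen=plane(c,(95,185),(410,440)); print('height above deck of plate top mm',(cen-O)@RD[:,2]*1e3)
E
```

```text
clock: 13.75
tcp_pos: [0.5316, 0.2073, 0.1424]
orientation: [-0.0, 0.814, 0.581, -0.0]
wrist_force: [0.2, 0.3, 0.6]
finger_gap: 0.0384
(array([ 0.0013,  0.0033, -0.0011]), array([0.5316, 0.2073, 0.1424]), np.float64(71.0289201591229))
[0.1602 0.2989 0.6382] 0.03835083495913787
n pitch uphill deg 29.96820333791951 roll -0.2350953541227213 cen [0.5851 0.2461 0.1458] 2678
height above deck of plate top mm 34.33220487612471
```

View pics/w12.png

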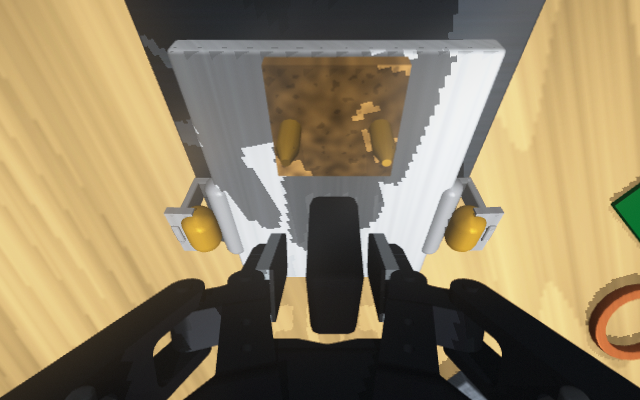

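```bash
python3 -m creep '{"hand":[45,45,60,70,80],"delta_pos":[[0,0,-0.005],[0,0,-0.02],[0,0,-0.04],[0,0,-0.04],[0,0,-0.04]],"turn":[0,0,0,0,0]}'
python3 - <<'E'
from chk import *
s,p,M=st(); print(p)
c=cam('wrist','w13'); n,cen=plane(c,(90,200),(330,420))
for t in ['carrier','carrier_grip','carrier_bed','deck_home']:
    q=env.pinpoint('wrist',t); print(t,[(np.round(d['location'],1),round(d['score'],2),dep(c,d['location'])) for d in q[:2]])
import pickle; pickle.dump({k:c[k] for k in c},open('c13.pkl','wb'))
E
```

```text
clock: 14.22
tcp_pos: [0.5311, 0.2072, 0.2597]
orientation: [-0.0, 0.814, 0.581, -0.001]
wrist_force: [1.5, 0.6, 0.5]
finger_gap: 0.0792
[0.5311 0.2072 0.2597]
n pitch uphill deg 27.61633151421066 roll -27.965825424657982 cen [0.5727 0.2349 0.1385] 4040
carrier [(array([151., 330.]), 0.77, array([0.543 , 0.2364, 0.1322]))]
carrier_grip [(array([199. , 331.1]), 0.71, array([0.5339, 0.208 , 0.1674]))]
carrier_bed [(array([114.6, 327.7]), 0.86, array([0.5508, 0.2647, 0.1568]))]
deck_home []
```

View pics/w13.png

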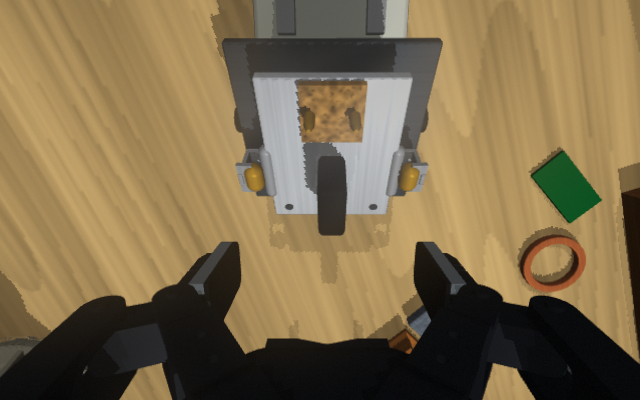

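```bash
python3 - <<'E'
from h import *; import pickle
c=pickle.load(open('c13.pkl','rb'))
im=c['pixels'][50:230,230:440,::-1]; cv2.imwrite('pics/cz.png',cv2.resize(im,None,fx=3.3,fy=3.3,interpolation=cv2.INTER_CUBIC))
E
```

```text
(no output)
```

View pics/cz.png

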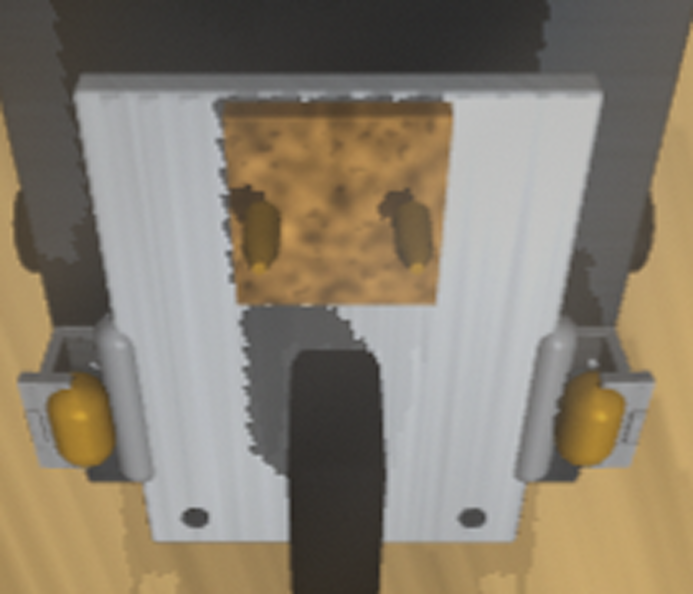

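```bash
python3 - <<'E'
from chk import *; import pickle
from scipy.optimize import least_squares
c=pickle.load(open('c13.pkl','rb'))
mod=np.array([[70,54,10],[70,-54,10],[-70,54,10],[-70,-54,10],[22,23,16],[22,-23,16],[68,23,16],[68,-23,16],[45,16,34.5],[45,-16,34.5]])/1000
z=np.array([[92,79],[96,600],[541,155],[541,514],[303,238],[303,436],[117,224],[118,451],[268,259],[268,416]],float)
obs=(z+.5)/3.3-.5+np.array([50,230])
def f(x):
    Rr=R.from_euler('ZYX',[x[3],-x[4],x[5]]).as_matrix(); return (proj(c,mod@Rr.T+x[:3])-obs).ravel()
h=O+RD@[0,0,.024]
s=least_squares(f,[*h,YAW,np.radians(30),0],loss='soft_l1'); x=s.x
print('pose',x[:3],np.degrees(x[3:]),'res',f(x).reshape(-1,2).round(1).tolist())
print('home est',h,'diff deck frame',RD.T@(x[:3]-h))
g=lambda y: f(np.r_[y[:3],y[3],np.radians(30),0]); s2=least_squares(g,[*h,YAW],loss='soft_l1'); print('30 fixed',s2.x,np.degrees(s2.x[3]),'diff',RD.T@(s2.x[:3]-h))
Rr=R.from_euler('ZYX',[s2.x[3],-np.radians(30),0]).as_matrix()
print('bed',s2.x[:3]+Rr@[.045,0,.016],'pin tips',s2.x[:3]+Rr@[.045,.016,.035],s2.x[:3]+Rr@[.045,-.016,.035])
E
```

```text
pose [0.5434 0.2335 0.1154] [71.0784 29.78   -0.5008] res [[0.7, -0.8], [-0.1, 0.4], [-0.4, -0.1], [0.3, 0.0], [-0.1, 0.2], [0.2, -0.4], [0.3, 0.4], [0.2, 0.2], [-0.7, 0.3], [-0.5, -0.4]]
home est [0.5437 0.2343 0.1196] diff deck frame [-0.0028  0.     -0.0032]
30 fixed [0.5432 0.2336 0.1157 1.2385] 70.96027779183783 diff [-0.0026  0.0002 -0.003 ]
bed [0.5533 0.2629 0.152 ] pin tips [0.5351 0.2592 0.1685] [0.5654 0.2487 0.1685]
```

```bash
python3 - <<'E'
from chk import *; import pickle
c=pickle.load(open('c13.pkl','rb')); s,p,M=st(); print(p,s['finger_gap'])
P=cloud(c); Q=(P-p)@M
for reg in [(slice(236,300),slice(190,245)),(slice(236,300),slice(412,470))]:
    q=Q[reg].reshape(-1,3); q=q[np.isfinite(q).all(1)]; q=q[(q[:,2]<.05)&(abs(q[:,0])<.05)&(abs(q[:,1])<.08)]
    o=np.argsort(-q[:,2]); print(len(q),q[o[::max(1,len(o)//12)]][:12])
c=cam('top'); cv2.imwrite('pics/rest.png',cv2.resize(c['pixels'][150:320,260:500,::-1],None,fx=3.3,fy=3.3,interpolation=cv2.INTER_CUBIC))
P=cloud(c)
for r in range(180,260,5): print(r,[0 if not np.isfinite(P[r,k,2]) else int(1000*P[r,k,2]) for k in range(280,372,5)])
E
```

```text
[0.5317 0.2072 0.2584] 0.07984316828003285
2447 [[-0.0032 -0.0406  0.0003]
 [ 0.0107 -0.0469 -0.0062]
 [ 0.0075 -0.0401 -0.0099]
 [-0.008  -0.0404 -0.0132]
 [-0.0065 -0.0406 -0.0162]
 [ 0.0016 -0.0403 -0.019 ]
 [ 0.011  -0.0451 -0.022 ]
 [ 0.0073 -0.0502 -0.0251]
 [ 0.0108 -0.0411 -0.0283]
 [ 0.0113 -0.0446 -0.032 ]
 [ 0.0054 -0.0404 -0.0357]
 [ 0.0094 -0.042  -0.0378]]
2588 [[ 0.0021  0.039   0.0008]
 [-0.0083  0.0388 -0.0063]
 [ 0.0016  0.0387 -0.0101]
 [ 0.0016  0.0386 -0.0135]
 [ 0.0109  0.0408 -0.0167]
 [-0.0032  0.0387 -0.0198]
 [ 0.0115  0.0415 -0.0227]
 [ 0.0062  0.0387 -0.0259]
 [ 0.0093  0.0385 -0.0291]
 [ 0.011   0.0423 -0.0327]
 [ 0.0093  0.0398 -0.0363]
 [ 0.0094  0.041  -0.0383]]
180 [3, 0, 1, 0, 1, 24, 21, 16, 20, 16, 2, 1, 0, 1, 0, -1, 1, 0, 0]
185 [-3, 1, 1, 15, 20, 21, 21, 15, 2, 1, -1, 1, 1, 0, 1, 0, 0, 0, 0]
190 [2, 15, 20, 20, 19, 29, 18, 21, 0, 3, 6, 29, 1, 0, -1, 0, 5, 0, -2]
195 [0, 2, 17, 19, 17, 17, 0, 2, 9, 10, 8, 30, -2, 0, 0, 3, 1, 0, 0]
200 [4, 0, 21, 3, 0, 7, 10, 11, 7, 8, 9, 8, 11, -1, 0, 0, -2, 1, 1]
205 [0, 1, 1, 0, 30, 8, 0, 9, 4, 6, 5, 8, 32, 0, 3, 2, -3, 0, 4]
210 [-3, 1, -2, 0, 10, 9, 7, 12, 10, 11, 10, 8, 9, 7, 1, 1, 0, 3, 2]
215 [-2, -2, 0, 2, 0, 32, 10, 8, 8, 5, 10, 10, 10, 33, 4, 3, 1, -1, -1]
220 [0, 1, 1, 0, 0, 11, 5, 10, 8, 8, 8, 7, 6, 9, 10, 1, 0, 1, 0]
225 [3, -3, 2, 0, -1, 9, 28, 6, 6, 7, 9, 8, 6, 8, 30, 0, 0, 4, 0]
230 [5, 4, 2, 0, 4, 0, 31, 11, 11, 7, 12, 8, 8, 7, 14, 8, 0, 0, -2]
235 [1, 1, 1, 0, 3, 3, 11, 20, 13, 10, 9, 8, 6, 6, 7, 31, 0, 0, 0]
240 [1, 0, 0, -1, 5, 7, -1, 27, 7, 7, 7, 7, 9, 8, 5, 5, 1, 0, 1]
245 [2, -1, 2, 1, 1, 2, 1, 9, 8, 10, 6, 5, 10, 0, 0, 2, -2, 0, 0]
250 [1, 0, 3, 1, 0, 1, 1, 0, 33, 9, 7, 0, 1, 1, -2, 0, 0, 0, 2]
255 [1, 1, 4, 0, 1, 1, 0, 0, 0, 1, 3, 1, 0, 4, 1, 0, 2, 0, -2]
```

View pics/rest.png

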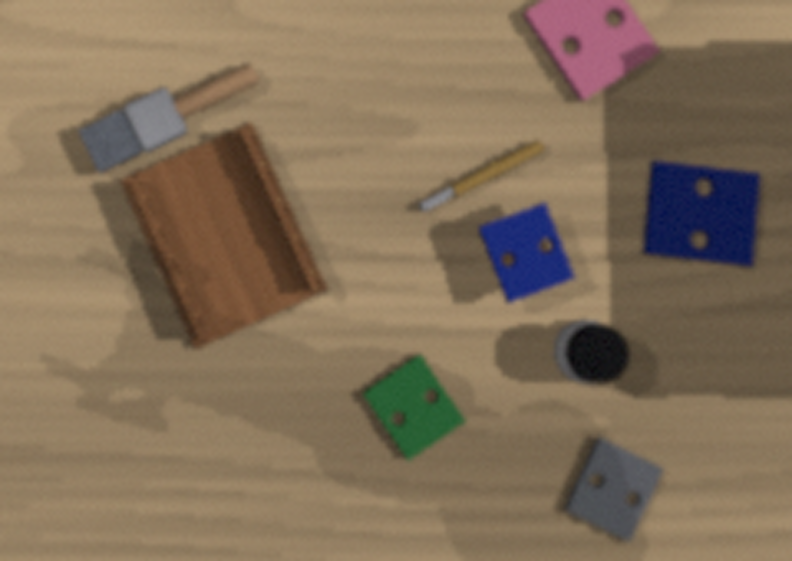

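```bash
cat > rows.py <<'E'
from plan import *
def rows(tx,tyaw,n):
    s,p,M=st(); y0=np.arctan2(M[1,0],M[0,0]); dy=(np.radians(tyaw)-y0+np.pi)%(2*np.pi)-np.pi
    d=(np.array(tx)-p)/n
    for i in range(n):
        y=y0+dy*i/n; X=np.array([np.cos(y),np.sin(y),0]); Y=np.array([np.sin(y),-np.cos(y),0])
        print('[%.4f,%.4f,%.4f]'%(d@X/.8,d@Y/.8,-d[2]/.8),end=', ' if i%5<4 else '\n')
    print('turn/row',-np.degrees(dy)/n/5)
E
python3 -c "
from rows import *
rows([.498,-.3766,.16],20.2,15)"
```

```text
[-0.0469,0.0132,0.0081], [-0.0460,0.0159,0.0081], [-0.0450,0.0186,0.0081], [-0.0438,0.0213,0.0081], [-0.0425,0.0238,0.0081]
[-0.0410,0.0263,0.0081], [-0.0394,0.0287,0.0081], [-0.0376,0.0309,0.0081], [-0.0357,0.0331,0.0081], [-0.0337,0.0352,0.0081]
[-0.0316,0.0371,0.0081], [-0.0293,0.0389,0.0081], [-0.0270,0.0406,0.0081], [-0.0245,0.0421,0.0081], [-0.0220,0.0435,0.0081]
turn/row 0.677638421096918
```

```bash
python3 -m creep '{"hand":[80,80,80,80,80],"delta_pos":[[-0.047,0.013,0],[-0.046,0.016,0],[-0.045,0.0185,0],[-0.044,0.021,0],[-0.0425,0.024,0]],"turn":[0.68,0.68,0.68,0.68,0.68]}'
python3 -m creep '{"hand":[80,80,80,80,80],"delta_pos":[[-0.041,0.026,0.012],[-0.0395,0.0285,0.012],[-0.0375,0.031,0.012],[-0.0355,0.033,0.012],[-0.0335,0.035,0.012]],"turn":[0.68,0.68,0.68,0.68,0.68]}'
python3 -m creep '{"hand":[80,80,80,80,80],"delta_pos":[[-0.0315,0.037,0.012],[-0.029,0.039,0.012],[-0.027,0.0405,0.012],[-0.0245,0.042,0.012],[-0.022,0.0435,0.012]],"turn":[0.68,0.68,0.68,0.68,0.64]}'
python3 -m creep '{"hand":[80,80,80,80,80],"delta_pos":[[0,0,0],[0,0,0],[0,0,0],[0,0,0],[0,0,0]],"turn":[0,0,0,0,0]}'
python3 - <<'E'
from m1 import *
import m1
s,p,M=st(); print(p,np.degrees(np.arctan2(M[1,0],M[0,0])),s['joint_pos'])
c=cam('wrist','w14'); meas('wrist')
E
```

```text
clock: 14.93
tcp_pos: [0.5189, 0.0113, 0.2569]
orientation: [-0.001, 0.891, 0.453, -0.001]
wrist_force: [1.2, -0.4, -0.5]
finger_gap: 0.0803
clock: 15.35
tcp_pos: [0.5074, -0.1827, 0.2086]
orientation: [-0.001, 0.949, 0.316, -0.001]
wrist_force: [0.2, 0.2, 1.3]
finger_gap: 0.0796
clock: 15.77
tcp_pos: [0.4961, -0.3766, 0.1602]
orientation: [-0.001, 0.985, 0.174, -0.001]
wrist_force: [0.9, -0.4, 0.8]
finger_gap: 0.0801
clock: 16.18
tcp_pos: [0.4977, -0.3742, 0.1628]
orientation: [-0.0, 0.984, 0.176, -0.0]
wrist_force: [-0.7, 0.6, -0.6]
finger_gap: 0.08
[ 0.4977 -0.3742  0.1628] 20.32324248557078 [-0.7735  0.4369  0.0314  1.1656  0.0001  2.0134]
grip top none
plate none
blank 4459 (array([ 0.4986, -0.3785]), (62.74094009399414, 54.97040939331055), 20.283140182495117)
blank z 0.03120191462823635
grip z nan
  return np.nanmean(a, axis, out=out, keepdims=keepdims)
```

View pics/w14.png

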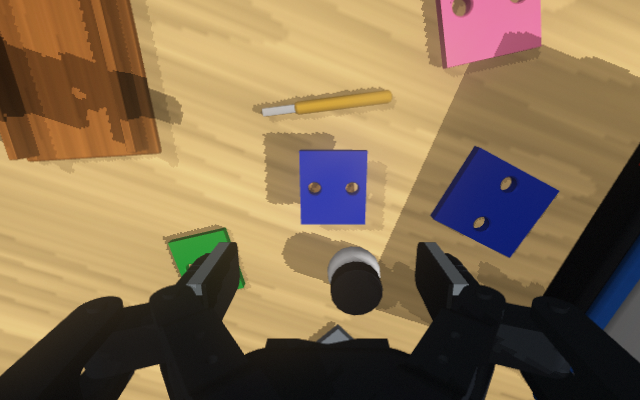

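```bash
python3 -m creep '{"hand":[80,80,80,80,80],"delta_pos":[[-0.0007,0.0048,0.035],[0,0,0.045],[0,0,0.045],[0,0,0.03],[0,0,0.0145]],"turn":[0,0,0,0,0]}' 25
python3 -m creep '{"hand":[80,80,80,80,80],"delta_pos":[[0,0,0],[0,0,0],[0,0,0],[0,0,0],[0,0,0]],"turn":[0,0,0,0,0]}' 25
python3 - <<'E'
from plan import *
print(delta(np.array([.4985,-.378,.0274])))
c=cam('wrist','w15')
E
```

```text
clock: 16.7
tcp_pos: [0.4968, -0.3769, 0.0237]
orientation: [-0.002, 0.984, 0.176, -0.001]
wrist_force: [-1.2, 0.6, -1.0]
finger_gap: 0.08
clock: 17.12
tcp_pos: [0.4994, -0.3805, 0.0291]
orientation: [0.002, 0.984, 0.176, 0.001]
wrist_force: [0.3, -0.1, -0.4]
finger_gap: 0.0799
(array([ 0.    , -0.0033,  0.0021]), array([ 0.4994, -0.3805,  0.0291]), np.float64(20.21824802378938))
```

View pics/w15.png

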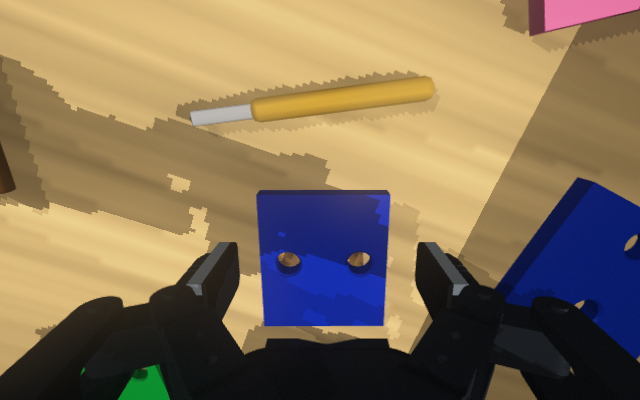

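```bash
python3 -m creep '{"hand":[70,60,50,45,45],"delta_pos":[[0,-0.0015,0.001],[0,0,0],[0,0,0],[0,0,0],[0,0,0]],"turn":[0,0,0,0,0]}' 25
python3 -m creep '{"hand":[45,45,45,45,45],"delta_pos":[[0,0,0],[0,0,0],[0,0,-0.005],[0,0,-0.015],[0,0,-0.025]],"turn":[0,0,0,0,0]}' 25
python3 - <<'E'
from plan import *
s,p,M=st(); print(p,s['wrist_force'],s['finger_gap'])
c=cam('wrist','w16')
E
```

```text
clock: 17.58
tcp_pos: [0.498, -0.3785, 0.0267]
orientation: [0.0, 0.984, 0.175, 0.0]
wrist_force: [0.1, 0.6, 3.4]
finger_gap: 0.0554
clock: 18.0
tcp_pos: [0.4964, -0.3769, 0.0606]
orientation: [-0.002, 0.984, 0.175, -0.001]
wrist_force: [0.1, -0.6, -0.8]
finger_gap: 0.0553
[ 0.4964 -0.3769  0.0606] [ 0.0715 -0.6024 -0.8094] 0.05528537075983136
```

View pics/w16.png

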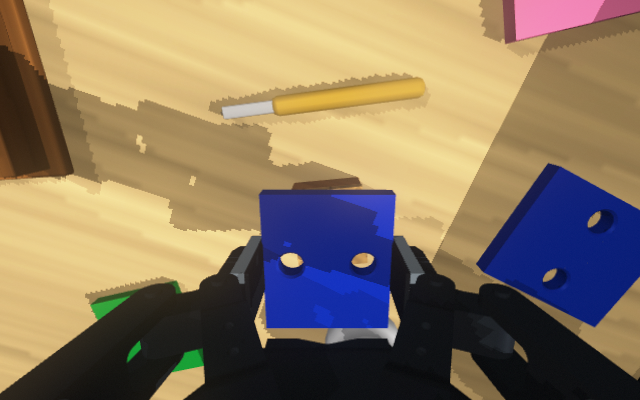

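```bash
python3 -m creep '{"hand":[45,45,45,45,45],"delta_pos":[[0,0,-0.035],[0,0,-0.04],[0,0,-0.02],[0,0,0],[0,0,0]],"turn":[0,0,0,0,0]}' 25
python3 - <<'E'
from rows import *
import m1
c=cam('top'); P=cloud(c)
m=(np.hypot(P[...,0]-.513,P[...,1]+.139)<.105)&(P[...,2]>.004)&(P[...,2]<.045)
# exclude brush: use local frame
ex=np.array([.915,.4035]); ey=np.array([-.4035,.915]); L=np.stack([(P[...,:2]-[.5135,-.139])@ex,(P[...,:2]-[.5135,-.139])@ey],-1)
hi=m&(P[...,2]>.022)
for lo in range(-70,60,20):
    k=hi&(L[...,0]*1e3>lo)&(L[...,0]*1e3<lo+20); v=L[k][:,1]*1e3; print(lo,len(v),np.sort(v[v<0])[[0,-1]] if (v<0).any() else None,np.sort(v[v>0])[[0,-1]] if (v>0).any() else None)
c=cam('wrist','w17')
ed=np.array([.5135,-.139])+.059*np.array([.4035,-.915]); t=ed+.024*np.array([.4035,-.915]); print(ed,t)
rows([*t,.115],113.8,20)
E
```

```text
clock: 18.47
tcp_pos: [0.4986, -0.379, 0.1396]
orientation: [0.001, 0.984, 0.175, 0.001]
wrist_force: [-0.6, -0.3, -1.1]
finger_gap: 0.0554
-70 42 [-51.3042 -44.5207] [45.249  51.8524]
-50 46 [-51.6862 -44.6422] [45.3733 52.2295]
-30 43 [-51.4219 -44.6253] [45.4881 52.347 ]
-10 42 [-51.0499 -44.5511] [45.6601 52.5543]
10 43 [-51.3892 -44.4335] [45.9387 52.363 ]
30 40 [-51.3125 -44.253 ] [45.8341 52.1878]
50 41 [-50.8237 -44.4442] [45.9243 52.5862]
[ 0.5373 -0.193 ] [ 0.547  -0.2149]
[0.0064,-0.0085,0.0014], [0.0071,-0.0079,0.0014], [0.0077,-0.0073,0.0014], [0.0083,-0.0067,0.0014], [0.0088,-0.0060,0.0014]
[0.0093,-0.0052,0.0014], [0.0097,-0.0045,0.0014], [0.0100,-0.0036,0.0014], [0.0103,-0.0028,0.0014], [0.0105,-0.0020,0.0014]
[0.0106,-0.0011,0.0014], [0.0106,-0.0002,0.0014], [0.0106,0.0006,0.0014], [0.0105,0.0015,0.0014], [0.0104,0.0023,0.0014]
[0.0102,0.0032,0.0014], [0.0099,0.0040,0.0014], [0.0095,0.0048,0.0014], [0.0091,0.0055,0.0014], [0.0086,0.0063,0.0014]
turn/row -0.9359290948352254
```

View pics/w17.png

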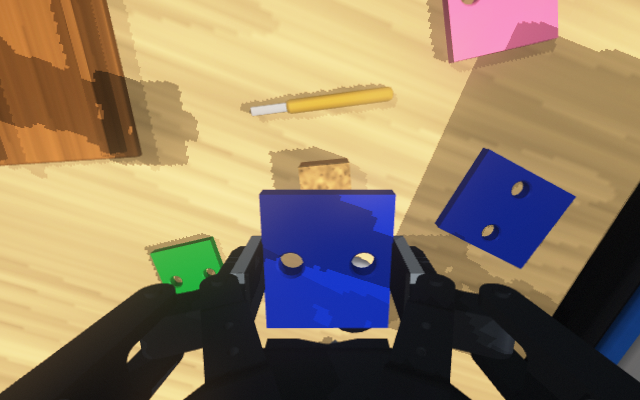

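```bash
python3 -m creep '{"hand":[45,45,45,45,45],"delta_pos":[[0.0064,-0.0085,0],[0.0071,-0.0079,0],[0.0077,-0.0073,0],[0.0083,-0.0067,0],[0.0088,-0.006,0]],"turn":[-0.936,-0.936,-0.936,-0.936,-0.936]}' 25
python3 -m creep '{"hand":[45,45,45,45,45],"delta_pos":[[0.0093,-0.0052,0],[0.0097,-0.0045,0],[0.01,-0.0036,0],[0.0103,-0.0028,0],[0.0105,-0.002,0]],"turn":[-0.936,-0.936,-0.936,-0.936,-0.936]}' 25
python3 -m creep '{"hand":[45,45,45,45,45],"delta_pos":[[0.0106,-0.0011,0.005],[0.0106,-0.0002,0.005],[0.0106,0.0006,0.005],[0.0105,0.0015,0.005],[0.0104,0.0023,0.005]],"turn":[-0.936,-0.936,-0.936,-0.936,-0.936]}' 25
python3 -m creep '{"hand":[45,45,45,45,45],"delta_pos":[[0.012,0.0032,0.005],[0.012,0.004,0.005],[0.0115,0.0048,0.005],[0.011,0.0055,0.005],[0.0105,0.0063,0.005]],"turn":[-0.936,-0.936,-0.936,-0.936,-0.936]}' 25
python3 - <<'E'
from plan import *
c=cam('wrist','w18'); print(delta(np.array([.544,-.2081,.05])))
s,p,M=st(); print(s['joint_pos'],s['wrist_force'])
E
```

```text
clock: 18.98
tcp_pos: [0.5093, -0.3364, 0.1359]
orientation: [-0.002, 0.928, 0.373, -0.001]
wrist_force: [-0.6, 0.4, -0.4]
finger_gap: 0.055
clock: 19.4
tcp_pos: [0.5218, -0.2957, 0.136]
orientation: [-0.002, 0.833, 0.554, -0.001]
wrist_force: [0.1, 0.2, -0.9]
finger_gap: 0.0555
clock: 19.82
tcp_pos: [0.5341, -0.255, 0.1159]
orientation: [-0.002, 0.703, 0.711, -0.0]
wrist_force: [-0.1, -0.8, -0.1]
finger_gap: 0.0552
clock: 20.23
tcp_pos: [0.5451, -0.2066, 0.0959]
orientation: [-0.002, 0.544, 0.839, -0.0]
wrist_force: [-0.2, 0.6, -1.0]
finger_gap: 0.0553
(array([-0.0039, -0.0025,  0.0563]), array([ 0.5447, -0.2046,  0.0951]), np.float64(114.32457059435352))
[-0.4978  0.4135 -0.1808  0.9821  0.0011  0.6484] [-0.2483  1.205  -0.1191]
```

View pics/w18.png

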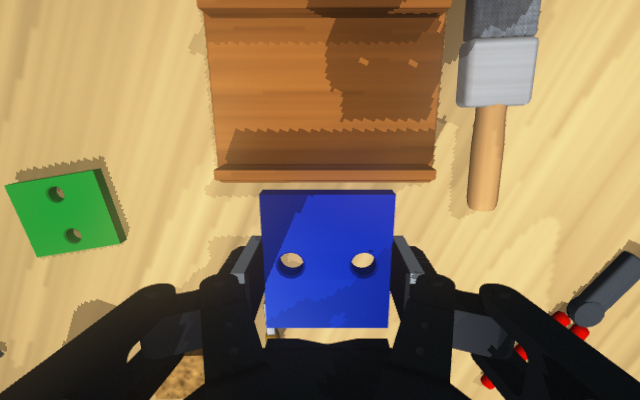

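```bash
python3 -m creep '{"hand":[45,45,45,45,45],"delta_pos":[[-0.003,-0.001,0.02],[0,0,0.025],[0,0,0.018],[0,0,0.006],[0,0,0]],"turn":[0.08,0,0,0,0]}' 25
python3 - <<'E'
from plan import *
c=cam('wrist','w19'); print(delta(np.array([.544,-.2081,.0195])))
P=cloud(c); q=P[195:240,270:385].reshape(-1,3); q=q[np.isfinite(q).all(1)]; w,v=np.linalg.eigh(np.cov((q-q.mean(0)).T)); n=v[:,0]*np.sign(v[2,0]); s,p,M=st(); print('pitch',np.degrees(np.arcsin(-n@M[:,0])),'roll',np.degrees(np.arcsin(n@M[:,1])),q.mean(0)-p)
E
```

```text
clock: 20.7
tcp_pos: [0.5445, -0.2095, 0.0405]
orientation: [-0.003, 0.549, 0.836, -0.0]
wrist_force: [-0.5, -0.1, -0.3]
finger_gap: 0.0553
(array([ 0.0028, -0.0007,  0.0279]), array([ 0.5455, -0.21  ,  0.0418]), np.float64(113.35184603420431))
pitch 0.33917512090179347 roll 0.3234000709418441 [-0.0102  0.0216  0.0031]
```

View pics/w19.png

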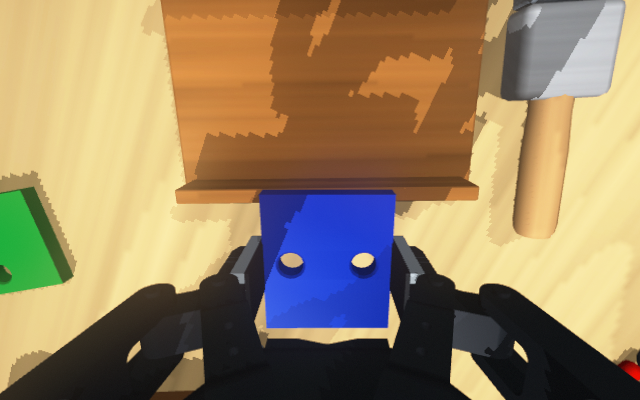

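```bash
python3 -m creep '{"hand":[45,45,45,45,45],"delta_pos":[[0.003,0,0.004],[0,0,0.007],[0,0,0.006],[0,0,0.006],[0,0,0.003]],"turn":[-0.05,0,0,0,0]}' 25
cat > bl.py <<'E'
from plan import *
def blank(c,save=None):
    s,p,M=st(); P=cloud(c); hsv=cv2.cvtColor(c['pixels'],cv2.COLOR_RGB2HSV)
    m=(hsv[...,0]>105)&(hsv[...,0]<130)&(hsv[...,1]>110); Q=(P-p)@M
    m&=(abs(Q[...,0])<.045)&(abs(Q[...,1])<.031)&(abs(Q[...,2])<.045)
    q=Q[m]; 
    for _ in range(5):
        cen=q.mean(0); w,v=np.linalg.eigh(np.cov((q-cen).T)); n=v[:,0]*np.sign(-v[2,0]); e=abs((q-cen)@n); q=q[e<max(.0012,np.percentile(e,85))]
    # plane height at x=0,y=0 ; tool z down
    zc=cen[2]+(cen[0]*n[0]+cen[1]*n[1])/n[2]
    print('blank pitch(+x up)',round(np.degrees(np.arctan2(-n[0],-n[2])),2),'roll',round(np.degrees(np.arcsin(n[1])),2),'top above TCP at axis mm',-zc*1e3,'n',len(q),'x range',np.percentile(Q[m][:,0],[1,99])*1e3)
    return p,M
E
python3 - <<'E'
from bl import *
c=cam('wrist','w20'); blank(c); s,p,M=st(); print(delta(np.array([.544,-.2081,.0195])),s['wrist_force'],s['ft_torque'])
E
```

```text
clock: 21.17
tcp_pos: [0.5469, -0.2096, 0.0238]
orientation: [0.002, 0.547, 0.837, -0.0]
wrist_force: [-1.0, -1.3, 9.5]
finger_gap: 0.0553
blank pitch(+x up) 15.7 roll 0.26 top above TCP at axis mm 6.288278496353232 n 13108 x range [-28.4272  33.6143]
(array([ 0.0032, -0.0026,  0.0051]), array([ 0.5469, -0.2096,  0.0236]), np.float64(113.6234781242162)) [-0.3572 -2.3789  8.4838] [-0.2401  0.2153  0.0105]
```

View pics/w20.png

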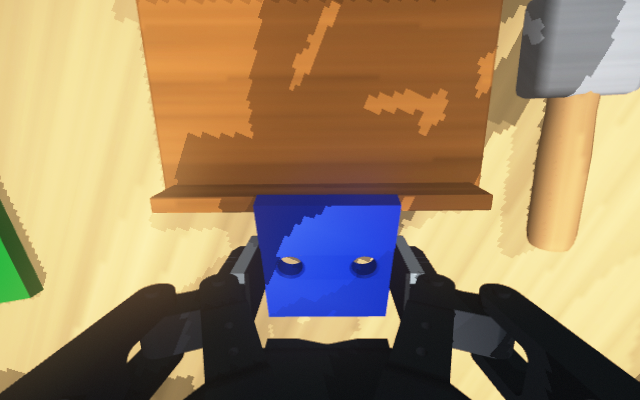

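```bash
python3 -m creep '{"hand":[45,45,45,45,45],"delta_pos":[[0.001,0,0.003],[0,0,0.003],[0,0,0.002],[0,0,0.002],[0,0,0]],"turn":[0,0,0,0,0]}' 25
python3 - <<'E'
from bl import *
c=cam('wrist','w21'); blank(c); s,p,M=st(); print(delta(np.array([.544,-.2081,.0195])),s['wrist_force'],s['ft_torque'])
E
```

```text
clock: 21.63
tcp_pos: [0.5468, -0.2092, 0.0163]
orientation: [0.003, 0.547, 0.837, -0.001]
wrist_force: [-1.6, -2.3, 8.6]
finger_gap: 0.0552
blank pitch(+x up) 28.5 roll 0.36 top above TCP at axis mm 7.772465697276734 n 11006 x range [-26.0614  32.4456]
(array([ 0.0026, -0.0027, -0.004 ]), array([ 0.5468, -0.2092,  0.0163]), np.float64(113.61857915808073)) [-0.8604 -2.3962  8.5434] [-0.2544  0.3657  0.0658]
```

```bash
python3 -m creep '{"hand":[45,45,45,45,45],"delta_pos":[[0,0,0.0008],[0,0,0],[0,0,-0.01],[-0.002,0,-0.03],[0,0,-0.03]],"turn":[0,0,0,0,0]}' 25
python3 -m creep '{"hand":[45,45,45,45,45],"delta_pos":[[0,0,-0.04],[0,0,-0.04],[0,0,-0.03],[0,0,-0.01],[0,0,0]],"turn":[0,0,0,0,0]}' 25
python3 - <<'E'
from bl import *
c=cam('wrist','w22'); blank(c); s,p,M=st(); print(p,np.degrees(np.arctan2(M[1,0],M[0,0])),s['joint_pos'],s['finger_gap'])
E
```

```text
clock: 22.1
tcp_pos: [0.5448, -0.2083, 0.0693]
orientation: [-0.001, 0.547, 0.837, -0.0]
wrist_force: [0.4, -0.6, 0.3]
finger_gap: 0.055
clock: 22.52
tcp_pos: [0.5474, -0.2095, 0.1683]
orientation: [0.003, 0.547, 0.837, 0.0]
wrist_force: [1.1, 0.0, -1.8]
finger_gap: 0.0551
blank pitch(+x up) 28.04 roll 0.24 top above TCP at axis mm 10.447697252477473 n 11049 x range [-26.7535  31.6841]
[ 0.5463 -0.209   0.1661] 113.66090854120269 [-0.5025  0.3625 -0.0727  1.1338  0.      0.6553] 0.055419097659552566
```

View pics/w22.png

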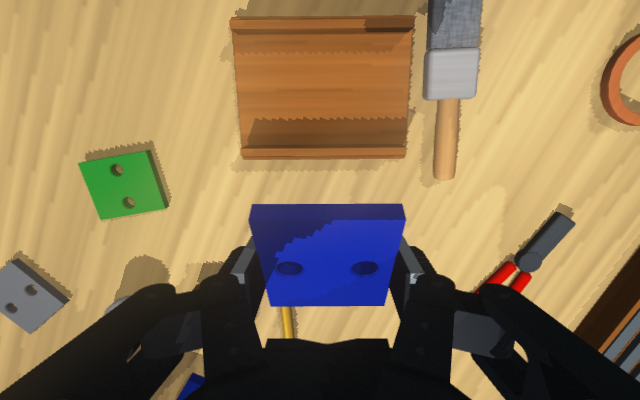

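```bash
python3 - <<'E'
from bl import *; import pickle
c=cam('wrist','w23'); blank(c); s,p,M=st(); print(p)
pickle.dump(({k:c[k] for k in c},p,M),open('c23.pkl','wb'))
cv2.imwrite('pics/bz.png',cv2.resize(c['pixels'][190:320,230:420,::-1],None,fx=4,fy=4,interpolation=cv2.INTER_CUBIC))
E
```

```text
blank pitch(+x up) 28.04 roll 0.26 top above TCP at axis mm 9.646554544286186 n 11043 x range [-26.5557  31.8549]
[ 0.5454 -0.2085  0.1646]
```

View pics/bz.png

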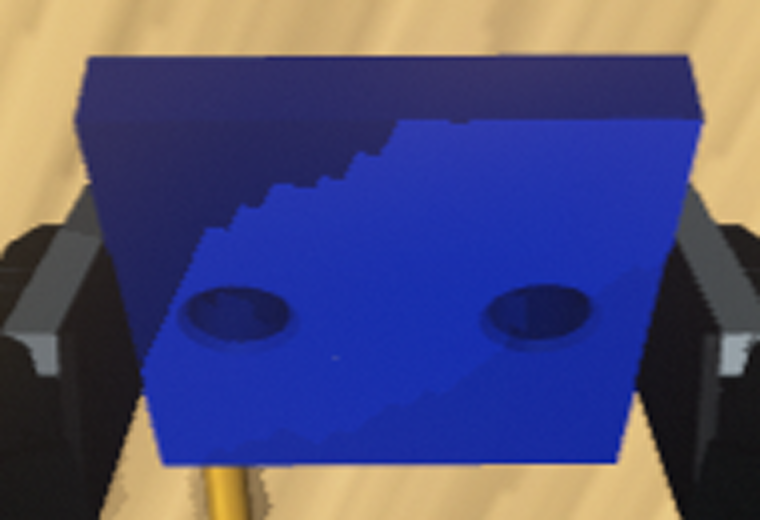

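```bash
cat > fitb.py <<'E'
from chk import *; import pickle
from scipy.optimize import least_squares
c,p,M=pickle.load(open('c23.pkl','rb'))
mod=np.array([[32,-28,8],[32,28,8],[32,-28,0],[32,28,0],[-32,-28,8],[-32,28,8],[0,-16,8],[0,16,8]])/1000
z=np.array([[120,77],[120,702],[57,89],[54,687],[464,162],[462,617],[315,238],[313,538]],float)
obs=(z+.5)/4-.5+np.array([190,230])
# frame T: x tool x, y tool y, z up (=-tool z) -> left-handed; use B: x tool x, y = tool y, z = -tool z mirrored model
B=np.stack([M[:,0],M[:,1],-M[:,2]],1)
def f(x):
    a=x[3]; q=mod.copy(); cs,sn=np.cos(a),np.sin(a)
    X=np.c_[q[:,0]*cs-q[:,2]*sn, q[:,1], q[:,0]*sn+q[:,2]*cs]
    cy,sy=np.cos(x[4]),np.sin(x[4]); X=np.c_[X[:,0]*cy-X[:,1]*sy, X[:,0]*sy+X[:,1]*cy, X[:,2]]+x[:3]
    return (proj(c,X@B.T+p)-obs).ravel()
s=least_squares(f,[0,0,0,.5,0],loss='soft_l1'); print('underside centre in tool (x,y,up) mm',s.x[:3]*1e3,'pitch,yaw',np.degrees(s.x[3:]),'res',np.abs(s.fun).max().round(1))
E
python3 fitb.py
```

```text
underside centre in tool (x,y,up) mm [3.7428 0.393  1.8457] pitch,yaw [28.2601 -0.0804] res 1.1
```

```bash
cat >> bl.py <<'E'
OFF=np.array([.0037,.0004,.0018]); O=np.array([.5476,.2456,.0990])
B0=O+RD@[.045,0,.040]; N=RD[:,2]
def tgt(s): return B0+N*s-UH*OFF[0]+LAT*OFF[1]-np.array([0,0,OFF[2]])
E
python3 - <<'E'
from bl import *
import rows
print(B0,tgt(.03),tgt(.006))
t=tgt(.03); t[2]=.24
rows.rows(t,71.0,12)
E
```

```text
[0.5538 0.2635 0.1561] [0.5473 0.246  0.1803] [0.5512 0.2573 0.1595]
[0.0433,0.0192,-0.0079], [0.0444,0.0165,-0.0079], [0.0453,0.0137,-0.0079], [0.0461,0.0108,-0.0079], [0.0467,0.0080,-0.0079]
[0.0471,0.0050,-0.0079], [0.0473,0.0021,-0.0079], [0.0473,-0.0008,-0.0079], [0.0472,-0.0038,-0.0079], [0.0469,-0.0067,-0.0079]
[0.0464,-0.0096,-0.0079], [0.0457,-0.0124,-0.0079], turn/row 0.7109978980510799
```

```bash
python3 -m creep '{"hand":[45,45,45,45,45],"delta_pos":[[0.0433,0.0192,-0.0155],[0.0444,0.0165,-0.0155],[0.0453,0.0137,-0.0155],[0.0461,0.0108,-0.0155],[0.0467,0.008,-0.0155]],"turn":[0.711,0.711,0.711,0.711,0.711]}' 25
python3 -m creep '{"hand":[45,45,45,45,45],"delta_pos":[[0.0471,0.005,-0.0155],[0.0473,0.0021,0],[0.0473,-0.0008,0],[0.0472,-0.0038,0],[0.0469,-0.0067,0]],"turn":[0.711,0.711,0.711,0.711,0.711]}' 25
python3 -m creep '{"hand":[45,45,45,45,45],"delta_pos":[[0.0464,-0.0096,0],[0.0457,-0.0124,0],[0,0,0],[0,0,0],[0,0,0]],"turn":[0.711,0.711,0,0,0]}' 25
python3 - <<'E'
from bl import *
c=cam('wrist','w24'); blank(c); t=tgt(.03); print(delta(t)); s,p,M=st(); print(s['joint_pos'])
E
```

```text
clock: 23.03
tcp_pos: [0.5452, -0.0177, 0.2253]
orientation: [-0.002, 0.671, 0.741, -0.001]
wrist_force: [1.3, -1.0, -0.4]
finger_gap: 0.0555
clock: 23.45
tcp_pos: [0.546, 0.1717, 0.2373]
orientation: [-0.001, 0.778, 0.629, -0.002]
wrist_force: [1.2, 0.5, -1.2]
finger_gap: 0.0554
clock: 23.87
tcp_pos: [0.5467, 0.2455, 0.2377]
orientation: [-0.0, 0.814, 0.581, -0.002]
wrist_force: [-0.1, -0.7, -1.2]
finger_gap: 0.0554
blank pitch(+x up) 28.07 roll 0.38 top above TCP at axis mm 7.110234282991012 n 11102 x range [-25.5319  32.9569]
(array([ 0.0016, -0.0001,  0.0724]), array([0.5471, 0.2448, 0.2382]), np.float64(70.99156151528452))
[ 0.2871  0.3651  0.1098  1.3187 -0.0005  2.1897]
```

View pics/w24.png

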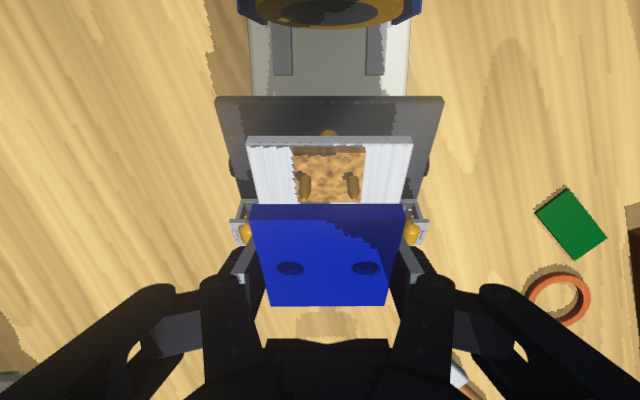

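```bash
python3 - <<'E'
from bl import *; import pickle
for i in range(4):
    s0,p0,M0=st(); c=cam('wrist'); s,p,M=st(); Rm,o=RT(c); print(p0,p,(o-p0)@M0*1e3,(o-p)@M*1e3)
c0,p,M=pickle.load(open('c23.pkl','rb')); Rm,o=RT(c0); print((o-p)@M*1e3)
E
```

```text
[0.5471 0.2448 0.2382] [0.5474 0.2444 0.2387] [  68.6709   -0.2331 -130.6533] [  69.0008   -0.599  -130.0918]
[0.5474 0.2444 0.2387] [0.5476 0.2443 0.2392] [  68.6757   -0.211  -130.6528] [  68.8056   -0.4628 -130.1796]
[0.5476 0.2443 0.2392] [0.5478 0.2443 0.2395] [  68.6688   -0.2216 -130.6634] [  68.6677   -0.3476 -130.2748]
[0.5478 0.2443 0.2395] [0.5479 0.2444 0.2398] [  68.6633   -0.2283 -130.6617] [  68.5884   -0.2672 -130.3632]
[  68.3       0.4317 -132.0181]
```

```bash
sed -i "s/^mod=/p=RT(c)[1]-M@np.array([.06867,-.00022,-.13066])\nmod=/" fitb.py; python3 fitb.py; python3 - <<'E'
from bl import *
s,p,M=st(); print(p)
c=cam('wrist'); blank(c)
E
```

```text
underside centre in tool (x,y,up) mm [ 4.1128 -0.2587  0.4876] pitch,yaw [28.2601 -0.0804] res 1.1
[0.5479 0.2444 0.2398]
blank pitch(+x up) 28.1 roll 0.32 top above TCP at axis mm 7.832109389585717 n 11079 x range [-26.2048  32.2043]
```

```bash
sed -i "s/OFF=np.array(\[.0037,.0004,.0018\])/OFF=np.array([.0041,-.0003,.0005])/" bl.py; python3 - <<'E'
from bl import *
print(tgt(.026),delta(tgt(.026)))
E
```

```text
[0.5485 0.2473 0.1782] (array([ 0.0034, -0.0005,  0.0773]), array([0.548 , 0.2445, 0.24  ]), np.float64(70.89428730524816))
```

```bash
python3 -m creep '{"hand":[45,45,45,45,45],"delta_pos":[[0.0034,-0.0005,0.015],[0,0,0.025],[0,0,0.02],[0,0,0.013],[0,0,0.004]],"turn":[0,0,0,0,0]}' 25
python3 -m creep '{"hand":[45,45,45,45,45],"delta_pos":[[0,0,0],[0,0,0],[0,0,0],[0,0,0],[0,0,0]],"turn":[0,0,0,0,0]}' 25
python3 - <<'E'
from bl import *
print(tgt(.026),delta(tgt(.026)))
c=cam('wrist','w25'); cv2.imwrite('pics/w25z.png',cv2.resize(c['pixels'][100:320,200:450,::-1],None,fx=2.7,fy=2.7,interpolation=cv2.INTER_CUBIC))
c=cam('side'); cv2.imwrite('pics/s25.png',cv2.resize(c['pixels'][210:370,140:340,::-1],None,fx=3.6,fy=3.6,interpolation=cv2.INTER_CUBIC)); s,p,M=st(); print(s['wrist_force'])
E
```

```text
clock: 24.58
tcp_pos: [0.5473, 0.2475, 0.1765]
orientation: [-0.0, 0.814, 0.58, -0.001]
wrist_force: [-0.1, -0.5, -1.1]
finger_gap: 0.0552
clock: 25.0
tcp_pos: [0.5488, 0.2487, 0.1793]
orientation: [0.0, 0.814, 0.581, 0.001]
wrist_force: [-0.1, -0.6, -1.0]
finger_gap: 0.0556
[0.5485 0.2473 0.1782] (array([-0.0017,  0.0002,  0.0014]), array([0.5488, 0.2487, 0.1793]), np.float64(71.00207222354636))
[ 0.1899 -0.9659 -0.4362]
```

View pics/w25z.png

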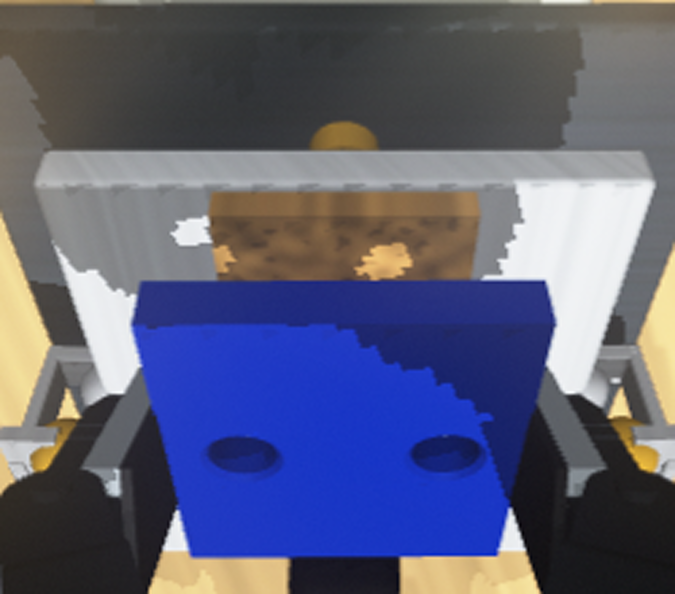

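View pics/s25.png

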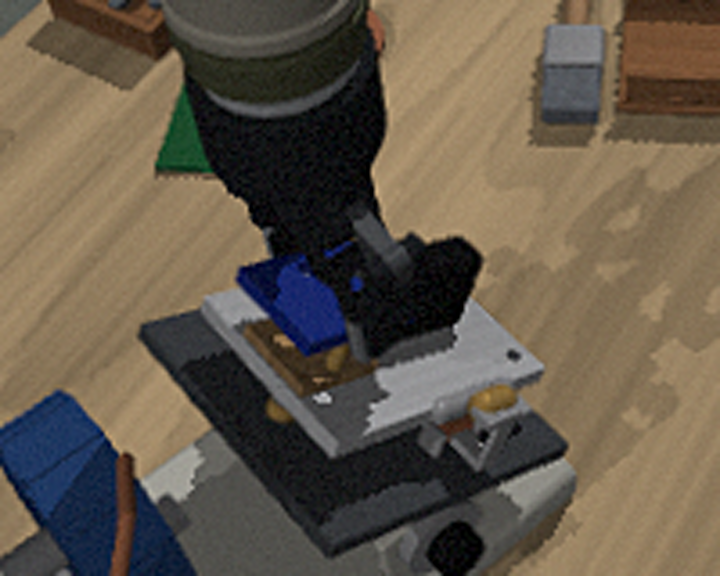

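```bash
cat > rel.py <<'E'
from bl import *
from scipy.optimize import least_squares
Rc=RD
def fitc(c,mod,obs,x0):
    f=lambda x:(proj(c,np.array(mod)/1e3@Rc.T+x)-obs).ravel(); s=least_squares(f,x0,loss='soft_l1'); return s.x,s.fun.reshape(-1,2).round(1).tolist()
def fitbl(c,mod,obs,x0):
    def f(x):
        Rb=R.from_euler('ZY',[x[4],-x[3]]).as_matrix(); return (proj(c,np.array(mod)/1e3@Rb.T+x[:3])-obs).ravel()
    s=least_squares(f,[*x0,.5,YAW],loss='soft_l1'); return s.x,s.fun.reshape(-1,2).round(1).tolist()
E
python3 - <<'E'
from rel import *
c=cam('wrist')
ob=lambda z:(np.array(z,float)+.5)/2.7-.5+np.array([100,200])
xc,r=fitc(c,[[70,54,10],[70,-54,10],[70,54,0],[70,-54,0],[68,23,16],[68,-23,16]],ob([[186,37],[185,655],[152,40],[152,650],[217,210],[217,480]]),O+RD@[0,0,.024]); print(xc,RD.T@(xc-O),r)
xb,r=fitbl(c,[[32,28,8],[32,-28,8],[32,28,0],[32,-28,0],[-32,28,8],[-32,-28,8],[0,16,8],[0,-16,8]],ob([[326,134],[325,555],[282,141],[281,547],[556,191],[555,498],[456,243],[454,448]]),B0); print(xb[:3],np.degrees(xb[3:]),r)
print('blank origin in carrier(mm): fit carrier',RD.T@(xb[:3]-xc)*1e3,' home carrier',RD.T@(xb[:3]-(O+RD@[0,0,.024]))*1e3, 'want 45,0,42')
E
```

```text
[0.543  0.2331 0.1181] [-0.002   0.0003  0.0232] [[0.1, -1.3], [0.3, 0.8], [-0.9, 2.7], [-1.0, -2.5], [0.5, 0.0], [0.5, 0.1]]
[0.5496 0.2527 0.1795] [28.6078 71.122 ] [[-0.3, -0.6], [-0.3, 0.5], [-0.1, 0.5], [-0.1, -0.3], [-0.4, 0.5], [-0.3, -0.1], [0.9, 0.1], [1.5, -0.7]]
blank origin in carrier(mm): fit carrier [48.6658  0.117  42.8367]  home carrier [46.6422  0.3876 42.0288] want 45,0,42
```

```bash
python3 -m creep '{"hand":[45,45,45,45,45],"delta_pos":[[-0.0022,0,0.0012],[0.0031,0,0.0054],[0.0031,0,0.0054],[0,0,0],[0,0,0]],"turn":[0,0,0,0,0]}' 25
python3 - <<'E'
from bl import *
print(tgt(.016),delta(tgt(.016))); s,p,M=st(); print(s['wrist_force'],s['ft_torque'])
c=cam('wrist','w26'); cv2.imwrite('pics/w26z.png',cv2.resize(c['pixels'][100:320,200:450,::-1],None,fx=2.7,fy=2.7,interpolation=cv2.INTER_CUBIC)); blank(c)
E
```

```text
clock: 25.57
tcp_pos: [0.5489, 0.2516, 0.168]
orientation: [-0.0, 0.814, 0.581, -0.001]
wrist_force: [-0.3, -0.5, 0.4]
finger_gap: 0.0552
[0.5501 0.252  0.1695] (array([ 0.001 ,  0.0013, -0.0019]), array([0.5489, 0.2516, 0.168 ]), np.float64(71.01763370861335))
[-0.2971 -0.5345  0.3947] [ 0.0154 -0.0122 -0.0148]
blank pitch(+x up) 28.09 roll 0.34 top above TCP at axis mm 7.625710484481029 n 11180 x range [-26.5311  32.3833]
```

View pics/w26z.png

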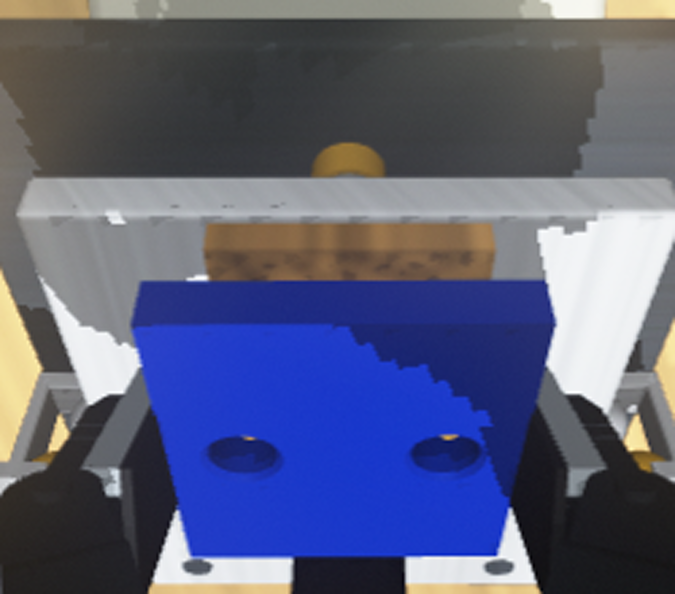

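```bash
python3 -m creep '{"hand":[45,45,45,45,45],"delta_pos":[[0.0016,0.0003,0.0027],[0.0016,0.0003,0.0027],[0,0,0],[0,0,0],[0,0,0]],"turn":[0,0,0,0,0]}' 25
python3 - <<'E'
from bl import *
print(tgt(.011),delta(tgt(.011))); s,p,M=st(); print(np.array(s['wrist_force'])@M,s['ft_torque'])
c=cam('wrist','w27'); cv2.imwrite('pics/w27z.png',cv2.resize(c['pixels'][100:320,200:450,::-1],None,fx=2.7,fy=2.7,interpolation=cv2.INTER_CUBIC)); blank(c)
E
```

```text
clock: 26.03
tcp_pos: [0.5505, 0.2538, 0.1644]
orientation: [0.0, 0.814, 0.581, -0.0]
wrist_force: [0.0, -0.3, -0.5]
finger_gap: 0.0552
[0.5509 0.2544 0.1652] (array([ 0.0009,  0.0002, -0.001 ]), array([0.5505, 0.2538, 0.1644]), np.float64(71.00008210176273))
[-0.2357  0.1197  0.4605] [-0.0105  0.0035  0.0136]
blank pitch(+x up) 28.08 roll 0.35 top above TCP at axis mm 7.856781039060357 n 11008 x range [-26.6194  32.3876]
```

View pics/w27z.png

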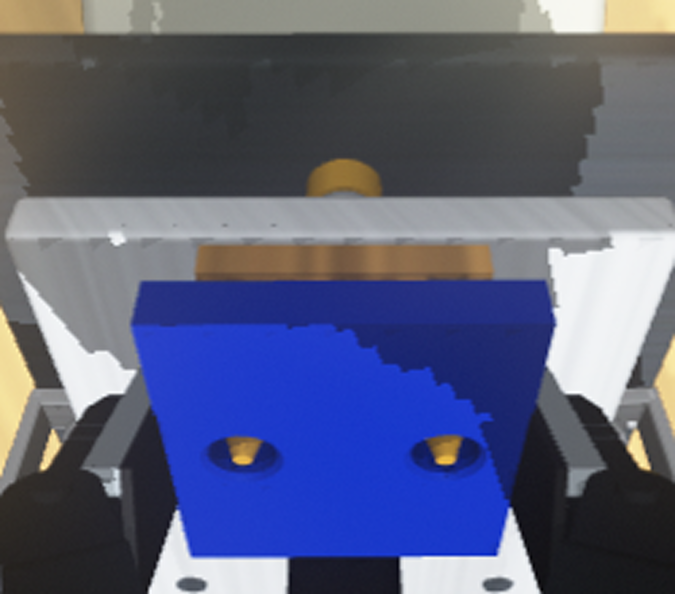

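```bash
python3 -m creep '{"hand":[45,45,45,45,45],"delta_pos":[[0.0008,0,0.0024],[0.0008,0,0.0024],[0,0,0],[0,0,0],[0,0,0]],"turn":[0,0,0,0,0]}' 25
python3 - <<'E'
from bl import *
print(tgt(.007),delta(tgt(.007))); s,p,M=st(); print(np.array(s['wrist_force'])@M,s['ft_torque'])
c=cam('wrist','w28'); cv2.imwrite('pics/w28z.png',cv2.resize(c['pixels'][100:320,200:450,::-1],None,fx=2.7,fy=2.7,interpolation=cv2.INTER_CUBIC)); blank(c)
E
```

```text
clock: 26.5
tcp_pos: [0.551, 0.255, 0.1605]
orientation: [0.0, 0.814, 0.581, -0.0]
wrist_force: [0.4, 1.5, -0.6]
finger_gap: 0.0553
[0.5516 0.2563 0.1617] (array([ 0.0017,  0.0002, -0.0015]), array([0.551 , 0.255 , 0.1605]), np.float64(71.00046584217449))
[ 1.5587 -0.0748  0.5627] [-0.0545  0.0279 -0.0314]
blank pitch(+x up) 28.06 roll 0.34 top above TCP at axis mm 7.9160839016423035 n 10911 x range [-26.7043  32.3559]
```

View pics/w28z.png

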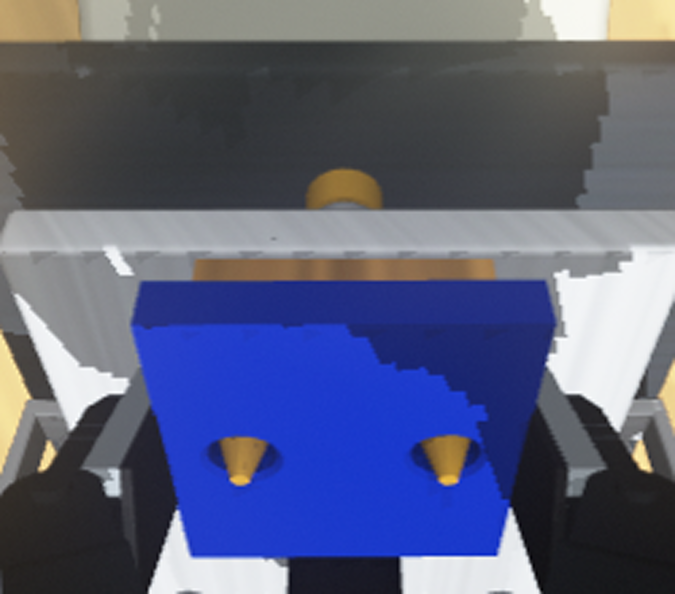

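```bash
python3 -m creep '{"hand":[45,45,45,45,45],"delta_pos":[[0.0013,0,0.0008],[0.0012,0,0.0014],[0,0,0],[0,0,0],[0,0,0]],"turn":[0,0,0,0,0]}' 25
python3 - <<'E'
from bl import *
print(tgt(.0045),delta(tgt(.0045))); s,p,M=st(); print(np.array(s['wrist_force'])@M,s['ft_torque'])
c=cam('wrist','w29'); cv2.imwrite('pics/w29z.png',cv2.resize(c['pixels'][100:320,200:450,::-1],None,fx=2.7,fy=2.7,interpolation=cv2.INTER_CUBIC)); blank(c)
E
```

```text
clock: 26.97
tcp_pos: [0.5516, 0.2569, 0.1588]
orientation: [0.0, 0.814, 0.581, -0.0]
wrist_force: [0.0, 0.8, -0.9]
finger_gap: 0.0551
[0.552  0.2574 0.1595] (array([ 0.0008,  0.0002, -0.001 ]), array([0.5516, 0.2569, 0.1588]), np.float64(71.00356782121908))
[ 0.7763 -0.2546  0.8562] [ 0.0017 -0.0256  0.0229]
blank pitch(+x up) 28.07 roll 0.32 top above TCP at axis mm 7.908924171800279 n 10716 x range [-26.725   32.3981]
```

View pics/w29z.png

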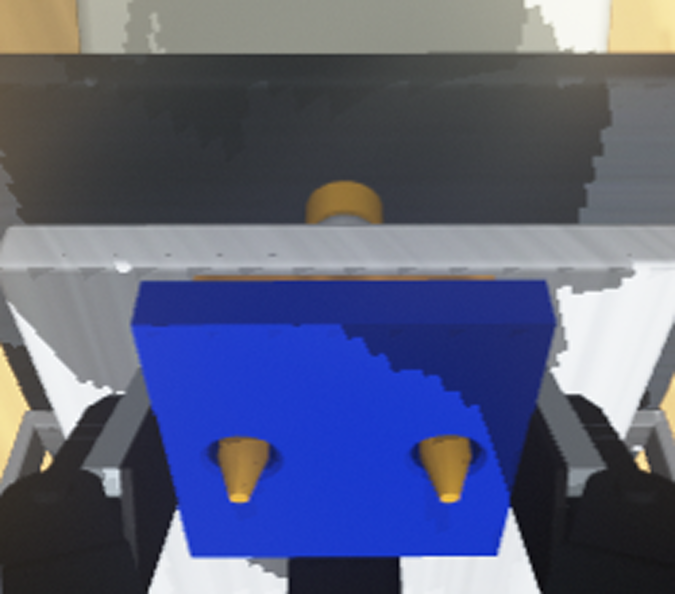

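```bash
python3 -m creep '{"hand":[57,59,62,66,70],"delta_pos":[[0.0004,0,0.0008],[0,0,0],[0,0,0],[0,0,0],[0,0,0]],"turn":[0,0,0,0,0]}' 25
python3 - <<'E'
from bl import *
s,p,M=st(); print(p,np.array(s['wrist_force'])@M,s['finger_gap'])
c=cam('wrist','w30'); cv2.imwrite('pics/w30z.png',cv2.resize(c['pixels'][100:320,200:450,::-1],None,fx=2.7,fy=2.7,interpolation=cv2.INTER_CUBIC)); blank(c)
E
```

```text
clock: 27.43
tcp_pos: [0.5518, 0.2572, 0.1582]
orientation: [0.0, 0.814, 0.581, 0.0]
wrist_force: [1.0, 0.4, -0.1]
finger_gap: 0.0701
[0.5518 0.2572 0.1582] [0.7197 0.7656 0.1401] 0.07007636959811794
blank pitch(+x up) 29.79 roll -0.02 top above TCP at axis mm 3.3129298575125152 n 9599 x range [-26.1386  32.5121]
```

View pics/w30z.png

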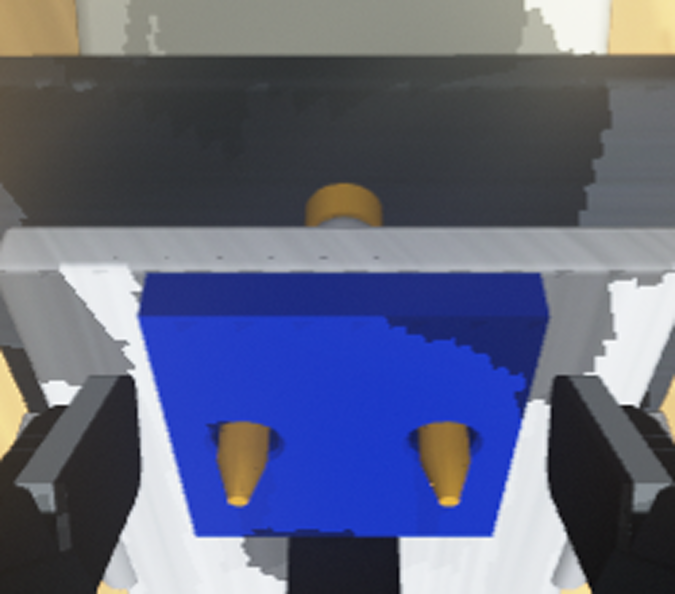

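```bash
python3 -m creep '{"hand":[75,75,75,75,75],"delta_pos":[[0,0,-0.01],[0,0,-0.03],[0,0,-0.04],[0,0,-0.03],[-0.03,0,-0.01]],"turn":[0,0,0,0,0]}' 25
python3 -m creep '{"hand":[75,75,75,75,75],"delta_pos":[[-0.03,0,0],[-0.02,0,0],[0,0,0],[0,0,0],[0,0,0]],"turn":[0,0,0,0,0]}' 25
python3 - <<'E'
from bl import *
c=cam('wrist','w31'); P=cloud(c); hsv=cv2.cvtColor(c['pixels'],cv2.COLOR_RGB2HSV)
D=(P-O)@RD
loc=(abs(D[...,0])<.09)&(abs(D[...,1])<.06)&(D[...,2]>.02)&(D[...,2]<.07)
b=loc&(hsv[...,0]>105)&(hsv[...,0]<130)&(hsv[...,1]>110)
def pl(q):
    for _ in range(5):
        cen=q.mean(0); w,v=np.linalg.eigh(np.cov((q-cen).T)); n=v[:,0]*np.sign(v[2,0]); e=abs((q-cen)@n); q=q[e<max(.001,np.percentile(e,85))]
    return n,cen,len(q)
nb,cb,k=pl(D[b]); print('blank n',nb,cb*1e3,k)
w=loc&(hsv[...,1]<40)&(abs(abs(D[...,1])-.043)<.008)&(D[...,2]<.04)&(hsv[...,2]>90)
nc,cc,k=pl(D[w]); print('plate n',nc,cc*1e3,k)
print('angle',np.degrees(np.arccos(nb@nc)),'blank top above plate top',(cb-cc)@nc*1e3,'want 14')
print('deck ext blank',np.percentile(D[b],[1,50,99],axis=0)*1e3)
s=cam('side'); cv2.imwrite('pics/s31.png',cv2.resize(s['pixels'][210:370,140:340,::-1],None,fx=3.6,fy=3.6,interpolation=cv2.INTER_CUBIC))
E
```

```text
clock: 27.9
tcp_pos: [0.5464, 0.2372, 0.2589]
orientation: [0.001, 0.813, 0.582, 0.004]
wrist_force: [0.8, -0.0, -0.5]
finger_gap: 0.075
clock: 28.32
tcp_pos: [0.5313, 0.1971, 0.2546]
orientation: [0.0, 0.814, 0.581, 0.0]
wrist_force: [0.1, 0.4, -0.3]
finger_gap: 0.075
blank n [0.0028 0.0006 1.    ] [45.8228  0.7312 48.1013] 5823
plate n [0.0031 0.0011 1.    ] [12.7036  0.1193 34.1694] 5217
angle 0.03228596050131663 blank top above plate top 14.034763284457163 want 14
deck ext blank [[ 12.3285 -26.7782  41.6621]
 [ 51.8563   0.6572  48.1193]
 [ 75.0519  27.7858  49.5249]]
```

View pics/w31.png

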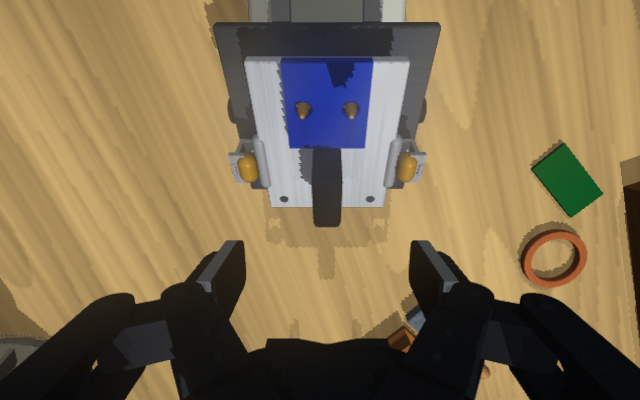

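View pics/s31.png

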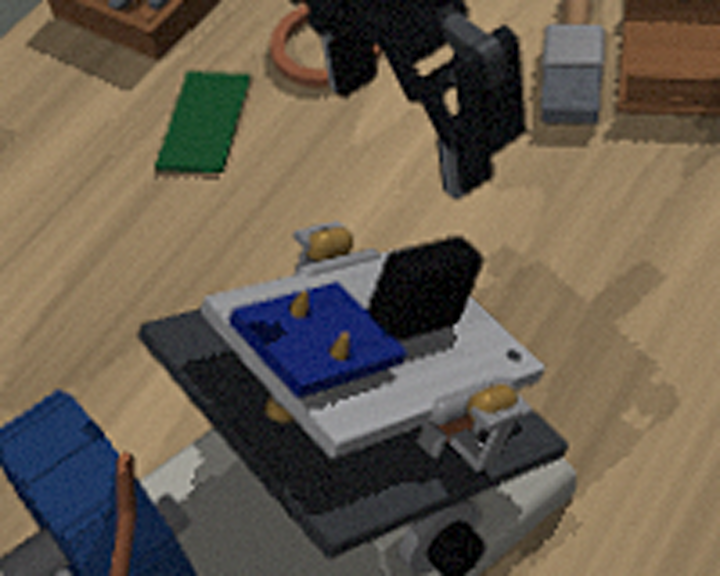

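```bash
python3 -c "
from workcell import env
print(env.hand_in()); print(env.get_state()['clock'])"
```

```text
the job is handed in; nothing more can be done
None
the job is handed in; nothing more can be done
```

The grinder is loaded and handed in at about 28 s of the 51 s allowed; no verdict came back.

**What I did:**
- I gripped the carrier by its bar and lowered it onto the uphill ball. I swung it down in the grip to 30° and pressed, 23 N at most at the wrist, until it was home with both latches over its sides.
- I picked up the smaller blue blank and tipped it to about 28° against the empty carrier rest. I then lowered it along the pins and let go a few millimetres above the cork; it slid down flat.

**Last checks, from the camera after the arm had backed away:**
- **Carrier:** its top face stands 34.2 mm above the deck (34 expected), within 0.2° of parallel to it. Both rollers sit over the strike bars.
- **Blank:** its top is 14.0 mm above the carrier plate (14 expected), flat to 0.03°, with both pins through the holes.
- **Bystanders:** I saw none disturbed, but I didn't measure their positions again.

**Disagreement:** the camera's corner fit of the seated carrier gave it about 2.5 mm downhill and 3 mm low. The depth reading put its height right at home. I trusted the depth reading, since an earlier fit of the deck showed the same height bias.

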